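Pack the wine caddy

ROBOT

A 6-joint arm with a two-finger parallel gripper is mounted at the origin on the work surface. World frame = base frame: x ahead of the robot, y to its left, z up, the work surface at z = 0. Lengths are in m, angles in rad, forces in N, time in s.
With the tool pointing down it reaches from about 0.375 to 0.9 m from the base axis. Payload 3.1 kg.
Tool frame: the origin (TCP) lies midway between the tips of the shut fingers; the grasp point (between the pads) lies 19 mm behind it; x points along the fingers, y is the direction in which the jaws open and shut, and the axes are right-handed (so a half turn about x gives the same grasp; the last joint's range is limited). The gripper opens to 85 mm and grips with 20 to 120 N. Pads are 22 mm wide; open, the fingers measure 114 mm over their backs; the gripper's body (76 mm by 85 mm) begins 54 mm behind the grasp point. The pads swing forward as they close: fully open they stand 13 mm farther back than shut.
Start: joints at [-1.329, 0.527, 1.433, -0, 1.181, -0.178], TCP at [0.255, -0.57, 0.208] pointing down, gripper open.
Joint ranges: [-3.08, 3.08], [-0.75, 2.2], [0.22, 2.44], [-1.43, 4.57], [0, 2.65], [-2.85, 2.85]. Speed limits (rad/s): [2.79, 2.79, 3.14, 3.14, 3.14, 3.14].

INTERFACE

Orientations are given as a unit quaternion [x, y, z, w].
In Python, from station import manip gives the robot as it stands.
- The arm moves only by the tool carry_out, never from a script. Its argument "commands" is a list that holds one entry, the list of rows, each a list of 7 numbers: the shift along the tool's x, y, z in units of 25 mm (1.0 is 25 mm), then the turn, a rotation vector about the tool's x, y, z in units of 5 degrees (1.0 is 5 degrees), then the finger opening in mm, from 0 to 85.4. A call has exactly 5 rows; each row is the pose to reach, as a shift and turn from the pose commanded when the call began, along the tool's axes at that moment; what a row does not reach only later rows make up. A row lasts 1/10 s, in which the tool goes at most 50 mm and 8.59 degrees, less where a joint would pass 70% of its speed; a pose out of reach is approached as far as the arm can. A call with a gripper value outside its range is refused whole. The fingers move at their own pace and stop on an object; "force" is the grip in N (left out, the last holds). Time passes only in rows, so rows that repeat a pose let the fingers close, or fill a call up. It gives the time, the measured TCP pose, the force and the opening at its end, in the units of the state.
- manip.sense(): the state, without advancing time (a new reading comes with each control period).
- manip.snapshot(name): name is "scene" or "top" or "wrist"; returns a dict with "image" (420x560x3 uint8, red, green, blue), "fx", "fy", "cx", "cy" (pixels), "rvec" (rotation vector, rad) and "tvec" (3), from world to camera coordinates, as OpenCV has them. Camera axes: x right, y down, z forward; pixel columns grow to the right and rows downward; lengths in m; the calibration is good to about 2 mm. A picture is of the moment at which its call begins. There is no depth.
- manip.sign_off(): hands the job in, once; it reports no verdict.
The state is a dict: "t": time; "q": joint angles; "qd": joint speeds; "tau": joint torques, N m; "tcp_pos": TCP position; "tool_rot": TCP orientation; "force": force on the tool from outside, world axes, zero at the start; "ft_torque": the same for the moment, N m; "finger_gap": opening from 0.0 (shut) to 1.0 (fully open).
Only numpy, scipy, OpenCV 4.12 (cv2) and the standard library are available. Lean on these libraries where they do the work, as an engineer would, in place of code of your own. Each camera call takes 0.05 s, during which the arm holds its last target.

TASK

Pack the wine things lying on the counter into the caddy, each in the place made for it: the folded corkscrew flat in the long recess, the vacuum pump upright in the round recess, the square tin upright with its lid up in the square recess, and the steel drip collar (the thick, low ring) down over the post. The pepper mill and the thin, tall napkin ring do not belong: leave them standing where they are.

Things in the scene. Friction and masses are not known exactly. Their poses are not given: they have to be found in the camera images.
- corkscrew: Folded waiter's corkscrew lying flat: a black bar 116 x 24 x 20 mm with steel ends and a 3 mm high steel lever on top (23 mm in all). About 90 g. Origin: centre of its underside; x along its length, z up.
- pump: Wine vacuum pump standing upright: plain black cylinder 44 mm across and 46 mm high with a steel band, and on top a thin stem with a straight black T-bar, 40 x 13 mm, up to 72 mm. About 110 g. Origin: centre of its underside; z up; the T-bar runs along x.
- tin: Small closed square tin of spare corks, steel, 46 x 46 mm, 52 mm high, flat lid. About 120 g. Origin: centre of its underside; x and y square to its sides, z up.
- collar: Drip collar: thick, low steel ring lying flat, 52 mm outside, 36 mm bore (8 mm wall), 20 mm high. About 70 g. Origin: centre of its underside; z up, along the bore.
- mill: Pepper mill, a look-alike of the pump that stays: waisted black body 44 mm across at the foot, with a round steel dome on top, 72 mm high, no T-bar. Loose. Origin: centre of its underside.
- napkin_ring: Napkin ring, a look-alike of the collar that stays: thin-walled steel tube standing on end, 52 mm outside, 46 mm bore, 40 mm high (twice the collar's height). Loose. Origin: centre of its underside.
- long_well: Pale wooden insert 148 x 58 x 16 mm with a long dark-lined recess 138 x 46 mm, 8 mm deep, its long side along x (place for the corkscrew, either way round). Recess floor 8 mm above this origin, rim 16 mm. Origin: centre of the insert's underside, 6 mm above the counter; z up; x along the caddy's long side. Fixed in a wooden caddy, 252 x 152 mm with walls 24 mm high.
- round_well: Pale wooden insert 78 x 78 x 16 mm with a dark-lined round recess 66 mm across, 8 mm deep. Recess floor 8 mm above this origin, rim 16 mm. Origin: centre of the insert's underside, 6 mm above the counter; z up; x along the caddy's long side. Fixed in the caddy, in its row of three square inserts, 80 mm apart along x in any order; the long insert's middle line is 70 mm to +y.
- square_well: Pale wooden insert 78 x 78 x 16 mm with a dark-lined square recess 68 x 68 mm, 8 mm deep, sides along x and y. Recess floor 8 mm above this origin, rim 16 mm. Origin: centre of the insert's underside, 6 mm above the counter; z up; x along the caddy's long side. Fixed in the caddy, in its row of three square inserts, 80 mm apart along x in any order; the long insert's middle line is 70 mm to +y.
- post: Flat pale wooden insert 78 x 78 x 16 mm (top 16 mm above this origin) with a dark wooden post at its centre, 14 mm across, 24 mm tall above that. Origin: centre of the insert's underside, 6 mm above the counter; z up; x along the caddy's long side. Fixed in the caddy, in its row of three square inserts, 80 mm apart along x in any order; the long insert's middle line is 70 mm to +y.
Things that resemble listed ones, but are neither listed nor needed, are in the scene too. Leave any orange or purple look-alike of the tin alone. What is shaped like the pump but red is not meant.

How it is judged:
At the end, for the whole second after the job is handed in: Corkscrew, pump and tin sit on the floors of the long, round and square recesses, the collar on the insert round the post (heights to 3 mm, centres to 18, 15, 18, 14 mm), level to 0.12 rad and at rest; mill and napkin ring within 20 mm of where they stood (horizontal distance between corkscrew and long_well below 0.018 m and z of corkscrew in the frame of long_well between 0.005 and 0.011 m and angle between each of corkscrew, pump, tin, collar's own z axis and vertical below 0.12 rad and linear speed of each of corkscrew, pump, tin, collar below 0.02 m/s and horizontal distance between pump and round_well below 0.015 m and z of pump in the frame of round_well between 0.005 and 0.011 m and horizontal distance between tin and square_well below 0.018 m and z of tin in the frame of square_well between 0.005 and 0.011 m and horizontal distance between collar and post below 0.014 m and z of collar in the frame of post between 0.013 and 0.019 m and distance of each of mill, napkin_ring from where it was at the start of the episode below 0.02 m); the robot touches nothing.
It fails at once if the pepper mill is shoved or carried more than 20 mm (distance of mill from where it was at the start of the episode above 0.02 m).
It fails at once if the napkin ring is shoved or carried more than 20 mm (distance of napkin_ring from where it was at the start of the episode above 0.02 m).
It fails at once if the pepper mill is tipped (angle between mill's own z axis and vertical above 0.35 rad).
It fails at once if the napkin ring is tipped (angle between napkin_ring's own z axis and vertical above 0.35 rad).
It also fails if it takes over 115 s, if anything falls off the work surface, if the arm or the gripper's body presses on something with over 40 N, if the wrist force passes 120 N, or if a joint passes its speed limit or range.

## Working session

There is one attempt and no reset: what is moved stays moved. The work goes in short steps, Python scripts to look and compute and a tool call to move; the robot and the scene stay as the last step left them, time stands still between calls to the robot, and variables do not carry over. Pictures are saved under pics/ and viewed, and the job is handed in when it is done.

Besides the shell and the picture viewer there is one more tool, called after "Emit:" as name(argument=value, ...), one argument or row to a line, values as JSON. carry_out: Moves the arm, as the interface text tells. Its arguments: {"type":"object","properties":{"commands":{"type":"array"},"force":{"type":"number"}},"required":["commands"]}

```bash
mkdir -p pics; ls
python3 - <<'E'
from station import manip
import cv2
s=manip.sense(); print({k:s[k] for k in("t","tcp_pos","tool_rot","finger_gap")})
for n in("scene","top","wrist"):
    d=manip.snapshot(n); cv2.imwrite(f"pics/{n}0.png",d["image"][:,:,::-1]); print(n,d["fx"],d["cx"],d["cy"],d["rvec"],d["tvec"])
E
```

```text
pics
{'t': 0.0, 'tcp_pos': array([ 0.25513032, -0.56970544,  0.20694079]), 'tool_rot': array([-0.69148512, -0.14843502,  0.6915446 , -0.14690624]), 'finger_gap': 1.000956833827841}
scene 421.47494153312863 274.1568948168048 213.27202365964195 [ 1.30260822  2.24620652 -0.94575402] [ 0.33412376 -0.27086972  1.26586155]
top 380.63353877911254 275.74820080040035 208.55054616813544 [ 2.17571318 -2.14000255  0.15090538] [-0.07569401  0.57346848  0.90889854]
wrist 342.15961386977153 279.2210521955759 204.03023750599297 [-2.40664064  1.55811339  0.25059152] [-0.62453916 -0.04072333  0.38201132]
```

View pics/top0.png

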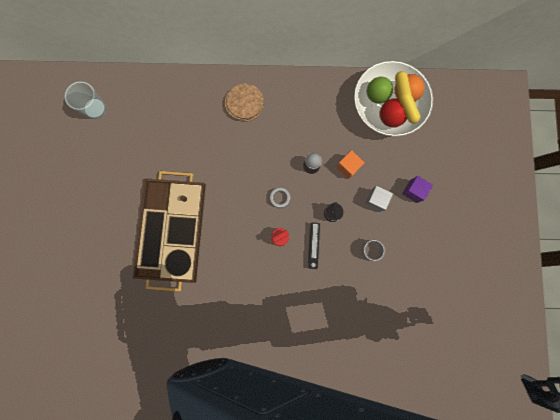

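View pics/scene0.png

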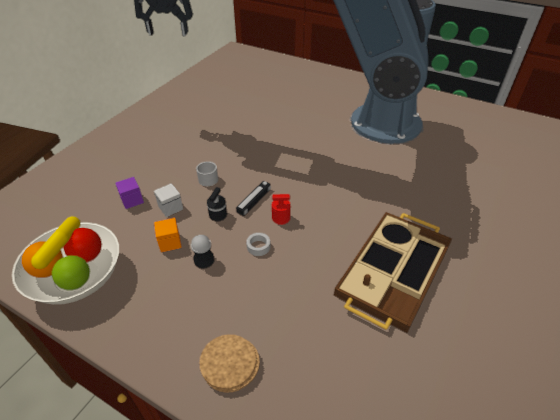

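View pics/wrist0.png

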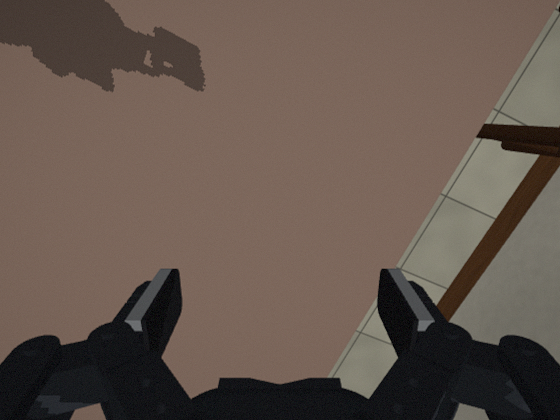

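The top view shows the collar (280,198), pump (334,212), tin (380,198), corkscrew (315,245), napkin ring (374,250), mill (313,162), red decoy (280,237) and caddy (170,230). Its post is at (182,198), the square recess at (181,231) and the round recess at (178,262).

```bash
cat > h.py <<'E'
from station import manip
import cv2, numpy as np
from scipy.spatial.transform import Rotation as R
def cam(d):
    return R.from_rotvec(np.ravel(d["rvec"])).as_matrix(), np.ravel(d["tvec"])
def ray(d,u,v,z):
    M,t=cam(d); c=-M.T@t
    r=M.T@np.array([(u-d["cx"])/d["fx"],(v-d["cy"])/d["fy"],1])
    return c+r*(z-c[2])/r[2]
def proj(d,p):
    M,t=cam(d); q=M@np.asarray(p,float)+t
    return q[0]/q[2]*d["fx"]+d["cx"], q[1]/q[2]*d["fy"]+d["cy"]
def snap(n,f=None,crop=None,k=1):
    d=manip.snapshot(n)
    if f: save(d,f,crop,k)
    return d
def save(d,f,crop=None,k=1):
    im=d["image"][:,:,::-1]
    if crop: im=im[crop[1]:crop[3],crop[0]:crop[2]]
    cv2.imwrite(f"pics/{f}.png",cv2.resize(im,None,fx=k,fy=k,interpolation=cv2.INTER_CUBIC))
E
python3 - <<'E'
from h import *
d=snap("top","topA",(255,140,445,280),4)
save(d,"topB",(125,165,215,295),4)
e=snap("scene","scA",(100,150,310,280),3.8)
save(e,"scB",(325,205,460,335),4)
M,t=cam(d);print("topcam",-M.T@t)
hsv=cv2.cvtColor(d["image"],cv2.COLOR_RGB2HSV)
for n,u,v,z in[("collar",280,198,.02),("pump",334,212,.046),("tin",380,198,.052),("cork",315,245,.02),("napk",374,250,.04),("mill",313,162,.06),("red",280,237,.06),("post",182,198,.046),("sq",181,231,.022),("rd",178,262,.022)]:
    print(n,ray(d,u,v,z).round(4),hsv[v,u])
E
```

```text
topcam [ 0.4511581  -0.05878224  0.9765722 ]
collar [ 0.6043 -0.0767  0.02  ] [ 12  56 127]
pump [ 0.5675 -0.2099  0.046 ] [15 50 51]
tin [ 0.6034 -0.3227  0.052 ] [ 30   9 204]
cork [ 0.4866 -0.1662  0.02  ] [ 23   6 184]
napk [ 0.476  -0.3088  0.04  ] [13 57 80]
mill [ 0.6893 -0.1562  0.06  ] [ 20  10 150]
red [ 0.5029 -0.0773  0.06  ] [  1 181 203]
post [0.5959 0.1657 0.046 ] [ 12 125  92]
sq [0.516 0.17  0.022] [23 51 45]
rd [0.439  0.1737 0.022 ] [12 34 37]
```

View pics/topA.png

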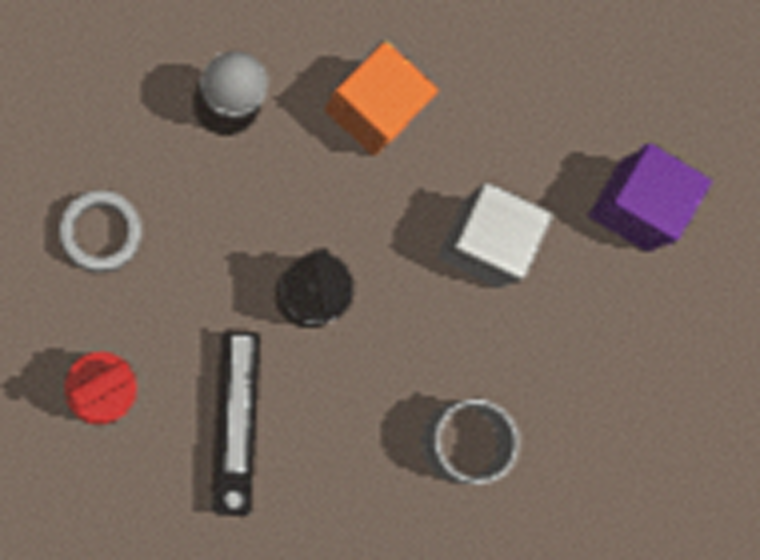

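View pics/topB.png

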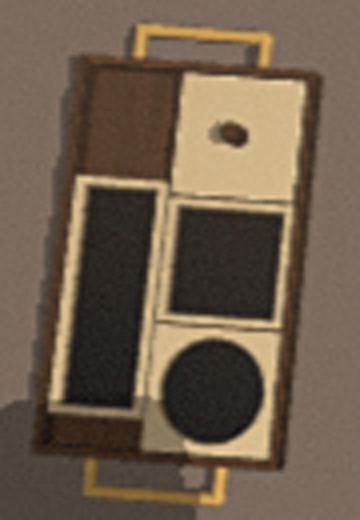

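View pics/scA.png

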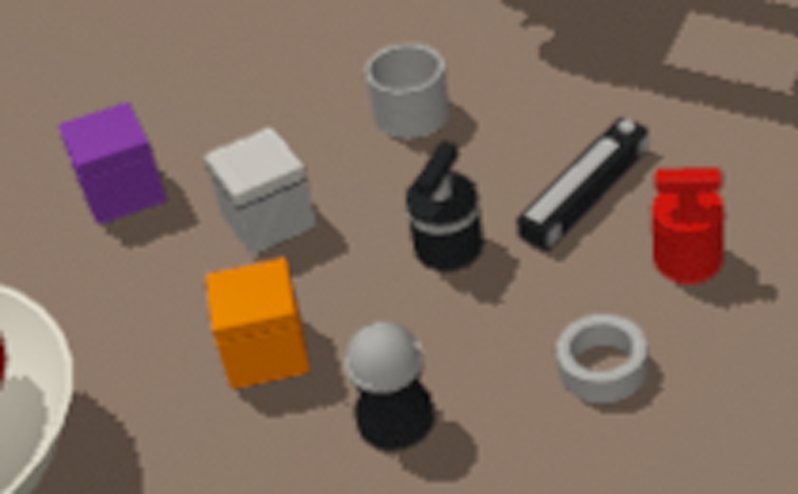

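View pics/scB.png

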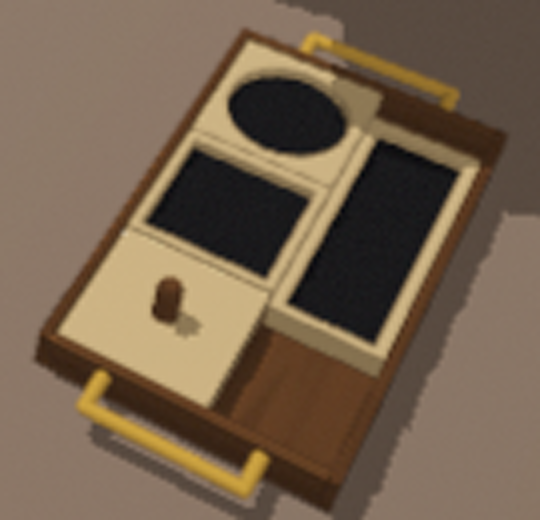

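```bash
cat > meas.py <<'E'
from h import *
d=snap("top"); im=d["image"]; hsv=cv2.cvtColor(im,cv2.COLOR_RGB2HSV)
def blob(mask,u,v,r,name):
    m=np.zeros(mask.shape,np.uint8); m[v-r:v+r,u-r:u+r]=mask[v-r:v+r,u-r:u+r]*255
    cs,_=cv2.findContours(m,cv2.RETR_EXTERNAL,cv2.CHAIN_APPROX_NONE)
    return max(cs,key=cv2.contourArea)[:,0,:].astype(float)
def W(c,z): return np.array([ray(d,u,v,z)[:2] for u,v in c])
def rect(w): 
    (c,s,a)=cv2.minAreaRect((w*1000).astype(np.float32)); return np.round(c,1),np.round(s,1),round(a,1)
def circ(w):
    A=np.c_[2*w,np.ones(len(w))]; s=np.linalg.lstsq(A,(w**2).sum(1),rcond=None)[0]
    return (s[:2]*1000).round(1),round(1000*float(np.sqrt(s[2]+s[:2]@s[:2])),1)
V=hsv[...,2].astype(int);S=hsv[...,1].astype(int)
E
cat > m1.py <<'E'
from meas import *
for r in range(198,199): print("collar row",V[r,262:300].tolist(),S[r,262:300].tolist())
print("cork row",V[250,300:330].tolist())
print("pump row",V[212,305:348].tolist())
print("sq row",V[231,160:205].tolist())
st=(S<38)&(V>85)
print("collar",circ(W(blob(st,280,198,16,'c'),.02)))
print("napk",circ(W(blob(st,374,250,18,'c'),.04)))
print("tin",rect(W(blob(st&(V>170),380,198,18,'t'),.052)))
dk=V<62
print("cork",rect(W(blob((V<62)|(S<30),315,245,28,'t'),.02)))
print("pump",circ(W(blob(dk,334,212,16,'t'),.05)))
print("sq",rect(W(blob(dk,181,231,18,'t'),.022)))
print("rd",circ(W(blob(dk,178,262,18,'t'),.022)))
print("long",rect(W(blob(dk,152,239,34,'t'),.022)))
E
python3 m1.py
```

```text
collar row [128, 125, 126, 129, 100, 86, 84, 86, 138, 171, 175, 138, 121, 124, 125, 125, 126, 127, 125, 124, 97, 80, 87, 80, 82, 149, 178, 182, 143, 122, 125, 125, 125, 123, 125, 126, 124, 127] [58, 61, 57, 59, 59, 62, 58, 47, 6, 6, 4, 30, 67, 58, 57, 57, 61, 56, 61, 56, 60, 54, 56, 61, 47, 9, 4, 6, 30, 61, 59, 61, 59, 60, 57, 59, 56, 58]
cork row [124, 124, 126, 122, 98, 83, 86, 87, 64, 46, 44, 65, 166, 185, 182, 182, 118, 57, 73, 117, 124, 123, 126, 126, 124, 128, 121, 124, 122, 125]
pump row [124, 127, 125, 124, 125, 123, 125, 124, 96, 85, 84, 84, 80, 86, 83, 86, 85, 86, 70, 47, 53, 47, 47, 42, 46, 47, 42, 53, 56, 50, 46, 51, 52, 54, 50, 50, 49, 48, 94, 123, 128, 122, 124]
sq row [37, 47, 145, 203, 178, 175, 204, 152, 76, 36, 47, 47, 48, 43, 48, 46, 48, 44, 48, 52, 48, 48, 49, 48, 47, 48, 47, 48, 49, 51, 46, 48, 46, 42, 88, 200, 176, 112, 87, 65, 63, 116, 129, 126, 125]
collar (array([606., -76.]), 25.4)
napk (array([ 476.2, -308.2]), 25.5)
tin (array([ 605.5, -324.9]), array([44.4, 44.4]), 65.2)
cork (array([ 485.8, -161.9]), array([ 24.5, 113.5]), 86.9)
pump (array([ 567.1, -206.7]), 21.6)
sq (array([517.4, 169.7]), array([62.4, 64.1]), 86.7)
rd (array([437.9, 174.6]), 29.8)
long (array([495.1, 240.7]), array([ 40.5, 134.6]), 86.6)
```

```bash
cat > plan.py <<'E'
import sys
from h import *
# usage: plan.py x y z(mm) jawyaw(deg)
def plan(x,y,z,yaw,verbose=True):
    s=manip.sense(); T=R.from_quat(s["tool_rot"]).as_matrix()
    best=None
    for k in(0,180,-180):
        a=np.radians(yaw+k); X=np.array([0,0,-1.]); Y=np.array([np.cos(a),np.sin(a),0]); G=np.c_[X,Y,np.cross(X,Y)]
        rv=R.from_matrix(T.T@G).as_rotvec(); 
        if best is None or np.linalg.norm(rv)<np.linalg.norm(best): best=rv
    d=T.T@(np.array([x,y,z])/1000-s["tcp_pos"])
    print("t",round(s["t"],2),"tcp",(s["tcp_pos"]*1000).round(1),"jaw",np.degrees(np.arctan2(T[1,1],T[0,1])).round(1),"gap",round(s["finger_gap"],3),"F",s["force"].round(1),"q6",round(s["q"][5],2))
    print("shift units",(d/.025).round(2),"turn units",(np.degrees(best)/5).round(2),"mm",round(1000*np.linalg.norm(d)),"deg",round(np.degrees(np.linalg.norm(best)),1))
if __name__=="__main__": plan(*map(float,sys.argv[1:5]))
E
python3 plan.py 486 -162 150 86.7
```

```text
t 0.3 tcp [ 255.3 -570.2  207.6] jaw -65.9 gap 1.001 F [0.4 0.7 0.5] q6 -0.18
shift units [  2.31 -11.13 -15.09] turn units [5.48 0.   0.01] mm 472 deg 27.4
```

Emit:
carry_out(
  commands=[
    [[0, -1.2, -1.6, 0.6, 0, 0, 85], [0, -2.3, -3.1, 1.2, 0, 0, 85], [0, -3.5, -4.7, 1.8, 0, 0, 85], [0, -4.6, -6.3, 2.4, 0, 0, 85], [0, -5.6, -7.5, 2.7, 0, 0, 85]],
  ],
  force=40,
)

```text
t: 0.8
tcp_pos: [0.3703, -0.3637, 0.208]
tool_rot: [0.704, 0.065, -0.704, 0.065]
force: [0.3, 0.7, 0.4]
finger_gap: 0.999
```

```bash
python3 plan.py 486 -162 150 86.7
```

```text
t 0.8 tcp [ 370.3 -363.7  208. ] jaw -79.4 gap 0.999 F [0.3 0.7 0.4] q6 0.39
shift units [ 2.32 -7.08 -6.03] turn units [ 2.77 -0.    0.  ] mm 240 deg 13.9
```

Emit:
carry_out(
  commands=[
    [[0.4, -1.4, -1.2, 0.6, 0, 0, 85], [0.9, -2.8, -2.4, 1.2, 0, 0, 75], [1.4, -4.2, -3.6, 1.8, 0, 0, 65], [1.9, -5.7, -4.8, 2.4, 0, 0, 60], [2.3, -7.1, -6.0, 2.8, 0, 0, 60]],
  ],
)

```text
t: 1.3
tcp_pos: [0.4845, -0.162, 0.1499]
tool_rot: [-0.707, 0.021, 0.707, 0.022]
force: [-0.3, -1.1, 0.5]
finger_gap: 0.698
```

```bash
python3 plan.py 486 -162 9 86.7
python3 - <<'E'
from h import *
d=snap("wrist","w1")
for p in [(.486+s*.058,-.162-s*.058*.055,.02) for s in(-1,1)]: print(proj(d,p))
E
```

```text
t 1.3 tcp [ 484.5 -162.   149.9] jaw -93.5 gap 0.698 F [-0.3 -1.1  0.5] q6 1.09
shift units [ 5.64 -0.   -0.06] turn units [-0.04  0.    0.  ] mm 141 deg 0.2
(np.float64(279.0368112729886), np.float64(243.69903608644307))
(np.float64(278.24987637154015), np.float64(117.99778612701937))
```

View pics/w1.png

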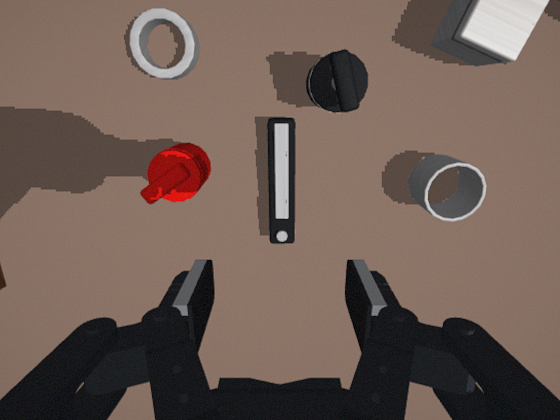

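Emit:
carry_out(
  commands=[
    [[1.5, 0, 0, 0, 0, 0, 60], [3.0, 0, 0, 0, 0, 0, 60], [4.3, 0.05, 0, 0, 0, 0, 60], [5.2, 0.05, 0, 0, 0, 0, 60], [5.64, 0.05, 0, 0, 0, 0, 60]],
  ],
)

```text
t: 1.85
tcp_pos: [0.483, -0.1649, 0.0075]
tool_rot: [-0.706, 0.02, 0.708, 0.021]
force: [-0.7, -0.1, 0.7]
finger_gap: 0.7
```

Emit:
carry_out(
  commands=[
    [[0, 0, 0, 0, 0, 0, 40], [0, 0, 0, 0, 0, 0, 10], [0, 0, 0, 0, 0, 0, 10], [0, 0, 0, 0, 0, 0, 10], [0, 0, 0, 0, 0, 0, 10]],
  ],
)

```text
t: 2.35
tcp_pos: [0.4845, -0.1656, 0.0103]
tool_rot: [0.707, -0.021, -0.706, -0.021]
force: [-0.6, -0.9, -0.6]
finger_gap: 0.115
```

Emit:
carry_out(
  commands=[
    [[0, 0, 0, 0, 0, 0, 10], [-0.5, 0, 0, 0, 0, 0, 10], [-1.5, 0, 0, 0, 0, 0, 10], [-2.5, 0, 0, 0, 0, 0, 10], [-3.5, 0, 0, 0, 0, 0, 10]],
  ],
)

```text
t: 2.85
tcp_pos: [0.4838, -0.1651, 0.0986]
tool_rot: [0.707, -0.021, -0.707, -0.021]
force: [0.1, -0.1, 0.1]
finger_gap: 0.123
```

```bash
python3 plan.py 495 240.7 100 86.5
python3 - <<'E'
from h import *
d=snap("wrist","w2")
E
```

```text
t 2.85 tcp [ 483.8 -165.1   98.6] jaw -93.4 gap 0.123 F [ 0.1 -0.1  0.1] q6 1.08
shift units [ -0.06 -16.23   0.51] turn units [ 0.02 -0.   -0.  ] mm 406 deg 0.1
```

View pics/w2.png

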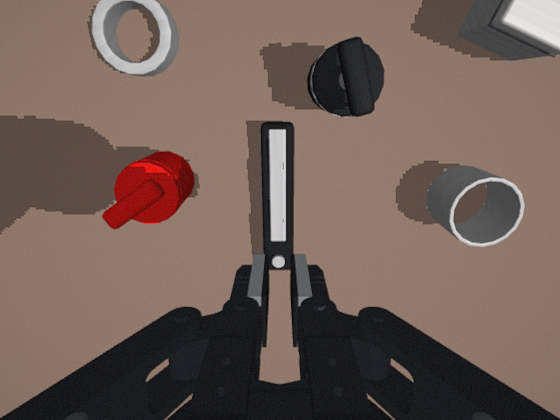

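The jaws shut to 10 mm, which is narrower than the bar, and the corkscrew at (279,118–268) is still on the counter. The grasp missed, so I'm checking the height geometry.

Run:
```python
from h import *
d=snap("wrist"); s=manip.sense(); p=s["tcp_pos"]
M,t=cam(d); print("cam",-M.T@t)
print("tcp proj",proj(d,p)," grasp",proj(d,p+[0,0,.019]))
for z in(0,.02,.0986): print(z,ray(d,279,118,z).round(4),ray(d,279,268,z).round(4))
e=snap("scene","s2",(120,120,340,270),3.6)
f=snap("top","t2",(255,140,445,280),4)
```

```text
cam [ 0.56538653 -0.17090038  0.27011478]
tcp proj (np.float64(278.55262514253076), np.float64(248.09295409109353))  grasp (np.float64(278.5984267367764), np.float64(264.68015265926965))
0 [ 0.5482 -0.1706  0.    ] [ 0.4199 -0.163   0.    ]
0.02 [ 0.5495 -0.1706  0.02  ] [ 0.4307 -0.1636  0.02  ]
0.0986 [ 0.5545 -0.1707  0.0986] [ 0.473  -0.1659  0.0986]
```

View pics/s2.png

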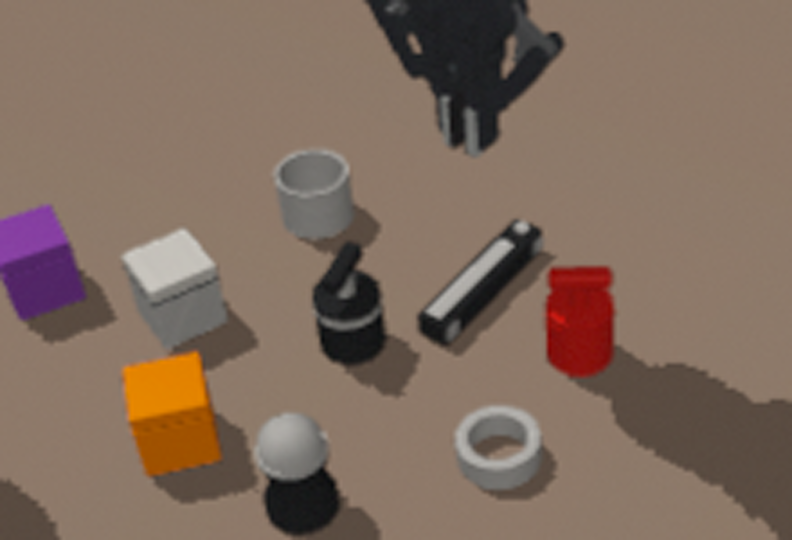

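View pics/t2.png

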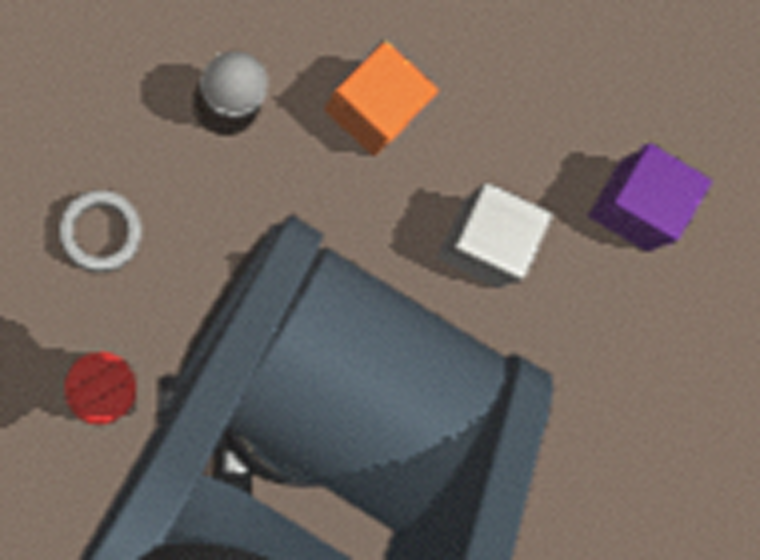

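The corkscrew is barely disturbed: by the ray cast its centre is now about (490,-167). I'll grasp it again lower, with a narrower approach.

```bash
python3 plan.py 489 -167 3 86.6
```

```text
t 3.05 tcp [ 484.2 -165.4   97.9] jaw -93.4 gap 0.119 F [ 0.2  1.  -0.3] q6 1.08
shift units [ 3.8   0.05 -0.19] turn units [ 0.   -0.02 -0.01] mm 95 deg 0.1
```

Emit:
carry_out(
  commands=[
    [[0, 0.05, -0.19, 0, 0, 0, 45], [0.5, 0.05, -0.19, 0, 0, 0, 45], [1.5, 0.05, -0.19, 0, 0, 0, 45], [2.5, 0.05, -0.19, 0, 0, 0, 45], [3.2, 0.05, -0.19, 0, 0, 0, 45]],
  ],
  force=50,
)

```text
t: 3.55
tcp_pos: [0.4872, -0.166, 0.0138]
tool_rot: [-0.705, 0.02, 0.708, 0.022]
force: [-0.7, -1.3, 0.3]
finger_gap: 0.53
```

Emit:
carry_out(
  commands=[
    [[0.3, 0, 0, 0, 0, 0, 45], [0.6, 0, 0, 0, 0, 0, 45], [0.6, 0, 0, 0, 0, 0, 30], [0.6, 0, 0, 0, 0, 0, 18], [0.6, 0, 0, 0, 0, 0, 18]],
  ],
)

```text
t: 4.05
tcp_pos: [0.4892, -0.167, 0.0026]
tool_rot: [0.707, -0.021, -0.706, -0.021]
force: [1.3, 0.5, -0.2]
finger_gap: 0.212
```

```bash
python3 plan.py 489 -167 3 86.6;python3 - <<'E'
from h import *
d=snap("wrist","w3")
e=snap("scene","s3",(150,130,310,250),5)
E
```

```text
t 4.05 tcp [ 489.2 -167.     2.6] jaw -93.4 gap 0.212 F [ 1.3  0.5 -0.2] q6 1.08
shift units [-0.02 -0.    0.01] turn units [ 0.   -0.02 -0.01] mm 0 deg 0.1
```

View pics/w3.png

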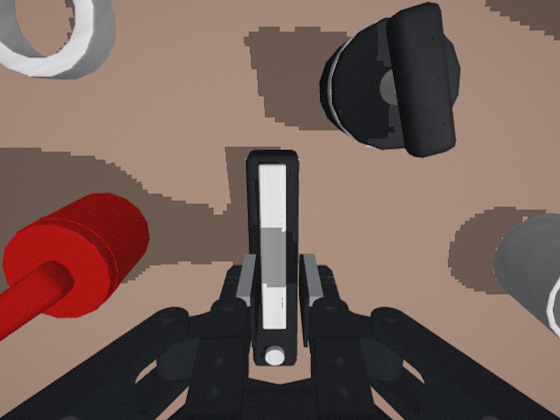

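View pics/s3.png

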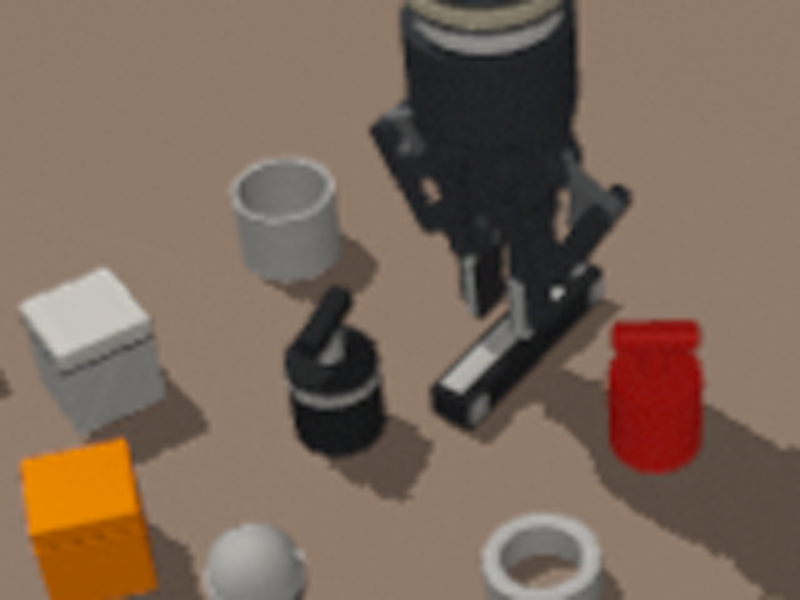

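Run:
```python
from h import *
e=snap("scene")
for z in(.0986,.11,.118): print(z,proj(e,(.484,-.165,z)))
print("crop s3:")
for p in[(.489,-.167,.0026),(.489,-.179,.0026),(.489,-.155,.0026),(.489,-.155,.02),(.489,-.179,.02),(.549,-.170,.02),(.431,-.163,.02)]:
    u,v=proj(e,p); print(p,round((u-150)*5),round((v-130)*5))
```

```text
0.0986 (np.float64(251.28555511272862), np.float64(168.81808472654677))
0.11 (np.float64(251.0367304931849), np.float64(164.85841970811668))
0.118 (np.float64(250.85960020487752), np.float64(162.03966082645357))
crop s3:
(0.489, -0.167, 0.0026) 507 353
(0.489, -0.179, 0.0026) 486 345
(0.489, -0.155, 0.0026) 528 362
(0.489, -0.155, 0.02) 527 335
(0.489, -0.179, 0.02) 484 319
(0.549, -0.17, 0.02) 431 401
(0.431, -0.163, 0.02) 575 261
```

Projecting known heights into the scene picture puts the finger tips about 17 mm above the reported TCP: the tips at (251,162) match z≈.118 with the TCP at .0986. They were therefore resting above the bar. I'll open and go lower in small steps, watching the force.

Emit:
carry_out(
  commands=[
    [[0, 0, 0, 0, 0, 0, 45], [0, 0, 0, 0, 0, 0, 45], [0, 0, 0, 0, 0, 0, 45], [0.1, 0, 0, 0, 0, 0, 45], [0.2, 0, 0, 0, 0, 0, 45]],
  ],
)

```text
t: 4.7
tcp_pos: [0.4886, -0.1668, -0.0032]
tool_rot: [0.707, -0.021, -0.707, -0.021]
force: [0.2, -0.6, 0.2]
finger_gap: 0.528
```

```bash
python3 plan.py 489 -167 -8 86.6;python3 - <<'E'
from h import *
e=snap("scene","s4",(150,130,310,250),5)
E
```

```text
t 4.7 tcp [ 488.6 -166.8   -3.2] jaw -93.4 gap 0.528 F [ 0.2 -0.6  0.2] q6 1.08
shift units [ 0.19  0.01 -0.01] turn units [ 0. -0. -0.] mm 5 deg 0.0
```

View pics/s4.png

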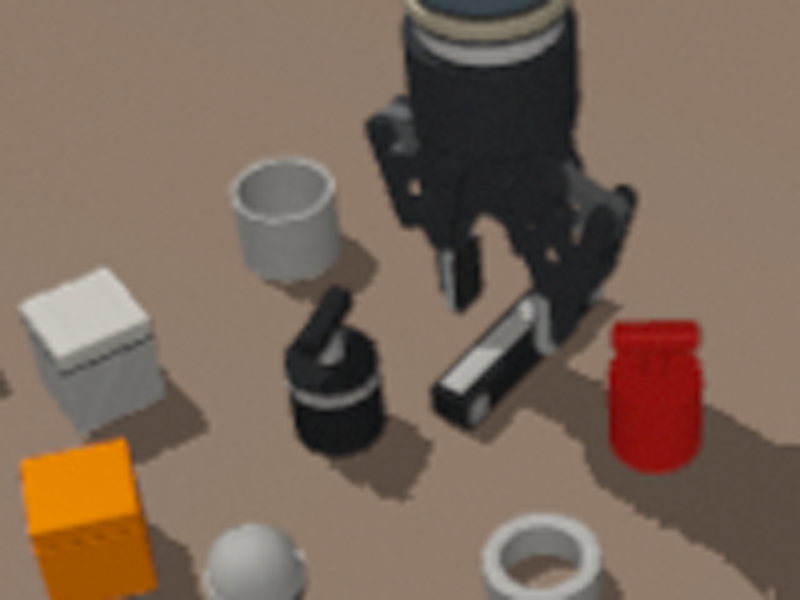

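The tips are at (460,310) and (545,350), still near the height of the bar's top, with TCP z at -3 mm and no contact force. That confirms the offset, so I'm lowering further.

Emit:
carry_out(
  commands=[
    [[0.1, 0, 0, 0, 0, 0, 45], [0.2, 0, 0, 0, 0, 0, 45], [0.3, 0, 0, 0, 0, 0, 45], [0.35, 0, 0, 0, 0, 0, 45], [0.35, 0, 0, 0, 0, 0, 45]],
  ],
)

```text
t: 5.25
tcp_pos: [0.4885, -0.1667, -0.0121]
tool_rot: [-0.707, 0.021, 0.707, 0.021]
force: [-0.2, -1.2, -0.1]
finger_gap: 0.526
```

Emit:
carry_out(
  commands=[
    [[0, 0, 0, 0, 0, 0, 30], [0, 0, 0, 0, 0, 0, 18], [0, 0, 0, 0, 0, 0, 15], [0, 0, 0, 0, 0, 0, 15], [0, 0, 0, 0, 0, 0, 15]],
  ],
)

```text
t: 5.75
tcp_pos: [0.4888, -0.1668, -0.0115]
tool_rot: [0.707, -0.021, -0.707, -0.021]
force: [-1.6, 0.1, 4.1]
finger_gap: 0.265
```

Emit:
carry_out(
  commands=[
    [[-0.5, 0, 0, 0, 0, 0, 15], [-1.5, 0, 0, 0, 0, 0, 15], [-2.5, 0, 0, 0, 0, 0, 15], [-3.5, 0, 0, 0, 0, 0, 15], [-4.5, 0, 0, 0, 0, 0, 15]],
  ],
)

```text
t: 6.25
tcp_pos: [0.4883, -0.1666, 0.1021]
tool_rot: [-0.707, 0.021, 0.707, 0.021]
force: [0.3, -0.1, -0.7]
finger_gap: 0.259
```

```bash
python3 plan.py 495 240.7 100 86.5;python3 - <<'E'
from h import *
d=snap("wrist","w5")
e=snap("scene","s5",(150,110,310,230),5)
u,v=proj(e,(.4885,-.167,manip.sense()["tcp_pos"][2]+.008)); print((u-150)*5,(v-110)*5)
E
```

```text
t 6.25 tcp [ 488.3 -166.6  102.1] jaw -93.4 gap 0.259 F [ 0.3 -0.1 -0.7] q6 1.08
shift units [  0.08 -16.28   0.69] turn units [0.02 0.   0.  ] mm 407 deg 0.1
495.85624543153585 274.6620191081108
```

View pics/w5.png

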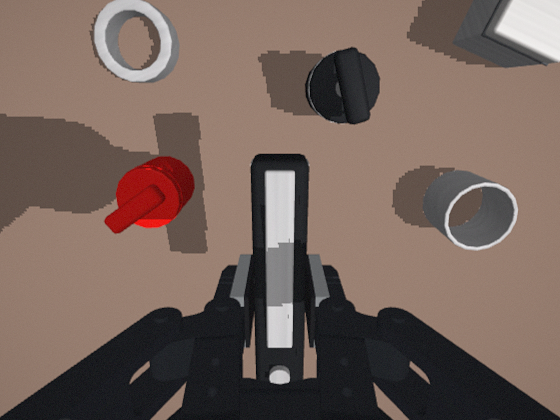

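View pics/s5.png

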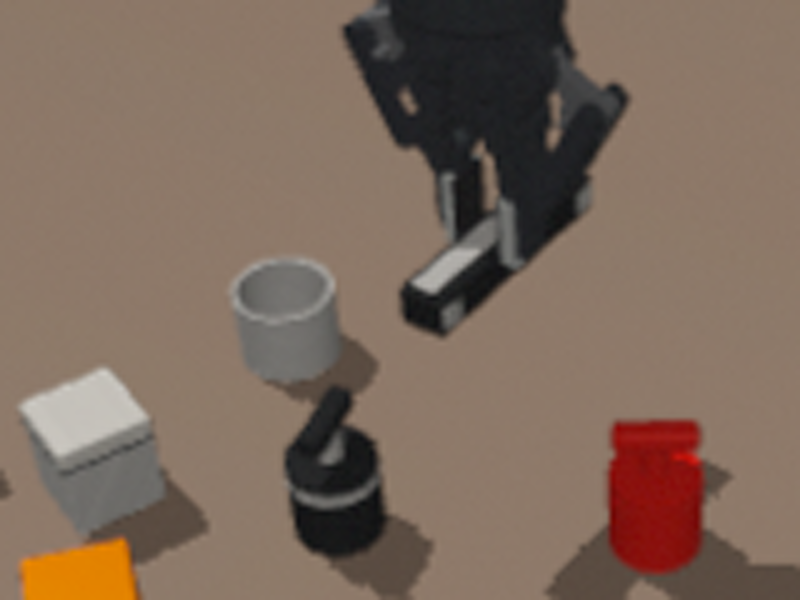

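```bash
python3 plan.py 493.5 240.7 102 86.5
```

```text
t 6.35 tcp [ 490.7 -167.9  104.1] jaw -93.4 gap 0.259 F [-0.4 -0.1 -0.9] q6 1.08
shift units [  0.02 -16.32   0.85] turn units [ 0.02 -0.07 -0.04] mm 409 deg 0.4
```

Emit:
carry_out(
  commands=[
    [[0, -0.8, 0, 0, 0, 0, 15], [0, -2.3, 0.1, 0, 0, 0, 15], [0, -4.0, 0.2, 0, 0, 0, 15], [0, -5.7, 0.3, 0, 0, 0, 15], [0, -7.4, 0.4, 0, 0, 0, 15]],
  ],
)

```text
t: 6.85
tcp_pos: [0.4887, 0.02, 0.1001]
tool_rot: [-0.706, 0.021, 0.707, 0.021]
force: [0.4, 0.4, -0.7]
finger_gap: 0.258
```

Emit:
carry_out(
  commands=[
    [[0, -1.7, 0, 0, 0, 0, 15], [0, -3.4, 0.1, 0, 0, 0, 15], [0, -5.1, 0.2, 0, 0, 0, 15], [0, -6.6, 0.3, 0, 0, 0, 15], [0, -7.6, 0.35, 0, 0, 0, 15]],
  ],
)

```text
t: 7.35
tcp_pos: [0.4909, 0.2111, 0.1]
tool_rot: [-0.706, 0.02, 0.707, 0.02]
force: [-0.1, -0.8, -0.7]
finger_gap: 0.265
```

```bash
python3 plan.py 493.5 240.7 6 86.5
```

```text
t 7.35 tcp [490.9 211.1 100. ] jaw -93.3 gap 0.265 F [-0.1 -0.8 -0.7] q6 1.82
shift units [ 3.76 -1.19 -0.04] turn units [ 0.05  0.02 -0.  ] mm 99 deg 0.2
```

Emit:
carry_out(
  commands=[
    [[0, -0.6, -0.04, 0, 0, 0, 15], [0, -1.2, -0.04, 0, 0, 0, 15], [1.0, -1.2, -0.04, 0, 0, 0, 15], [1.8, -1.2, -0.04, 0, 0, 0, 15], [2.4, -1.2, -0.04, 0, 0, 0, 15]],
  ],
)

```text
t: 7.85
tcp_pos: [0.4944, 0.2379, 0.0393]
tool_rot: [-0.706, 0.021, 0.707, 0.021]
force: [-0.0, -0.3, -0.5]
finger_gap: 0.261
```

```bash
python3 plan.py 493.5 240.7 6 86.5;python3 - <<'E'
from h import *
e=snap("scene","s6",(325,180,485,300),5)
d=snap("wrist","w6")
E
```

```text
t 7.85 tcp [494.4 237.9  39.3] jaw -93.4 gap 0.261 F [-0.  -0.3 -0.5] q6 1.88
shift units [ 1.33 -0.11  0.04] turn units [ 0.01  0.02 -0.01] mm 33 deg 0.1
```

View pics/s6.png

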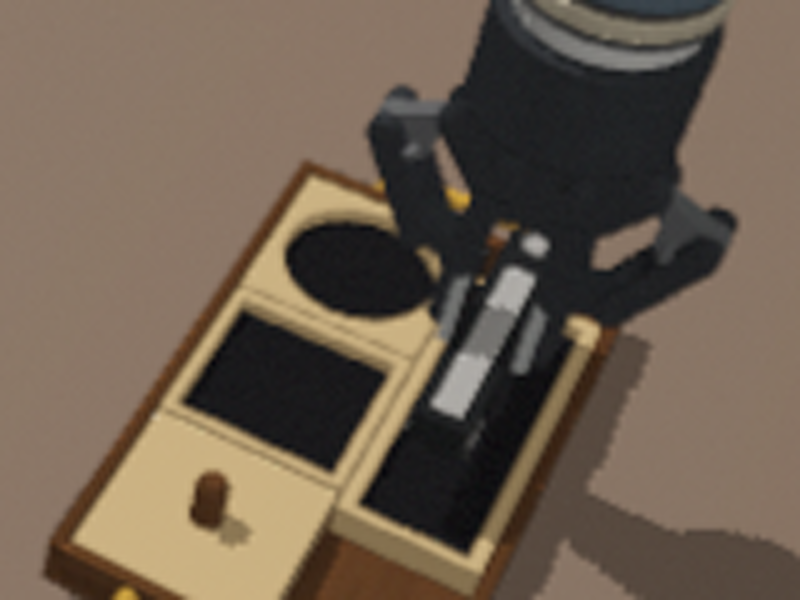

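View pics/w6.png

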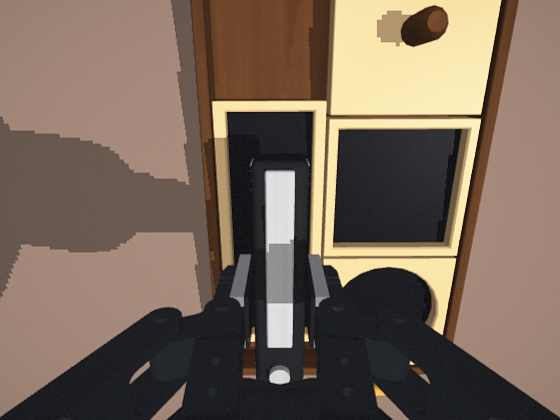

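The corkscrew at (480,330) in the scene picture is over the long recess. I'm checking its centring with rays from the wrist view.

Run:
```python
from h import *
d=snap("wrist","w6b",(220,320,340,390),6)
print("far rim",ray(d,276,111,.022).round(4),"L",ray(d,228,180,.022).round(4),"R",ray(d,314,180,.022).round(4))
print("near rim?",ray(d,255,343,.022).round(4))
zt=.0393+.0115+.02
print("cork far",ray(d,280,160,zt).round(4),"near",ray(d,280,385,zt).round(4))
print([np.round(proj(d,p)) for p in[(.426,.245,.022),(.564,.2365,.022)]])
```

```text
far rim [0.5643 0.2344 0.022 ] L [0.5291 0.2632 0.022 ] R [0.5262 0.2157 0.022 ]
near rim? [0.4188 0.2573 0.022 ]
cork far [0.5481 0.2334 0.0708] near [0.4337 0.2402 0.0708]
[array([273., 333.]), array([272., 112.])]
```

View pics/w6b.png

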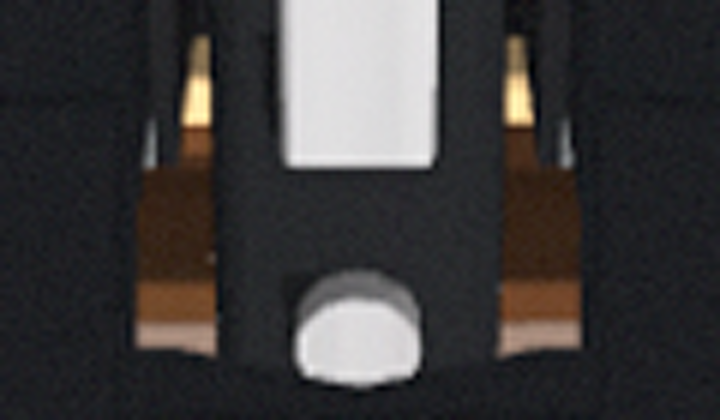

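Emit:
carry_out(
  commands=[
    [[0, -0.16, -0.17, 0, 0, 0, 15], [0.5, -0.16, -0.17, 0, 0, 0, 15], [0.9, -0.16, -0.17, 0, 0, 0, 15], [1.2, -0.16, -0.17, 0, 0, 0, 15], [1.33, -0.16, -0.17, 0, 0, 0, 15]],
  ],
)

```text
t: 8.5
tcp_pos: [0.4985, 0.2421, 0.0062]
tool_rot: [-0.706, 0.021, 0.708, 0.021]
force: [0.0, -0.7, -1.5]
finger_gap: 0.262
```

Emit:
carry_out(
  commands=[
    [[0, 0, 0, 0, 0, 0, 15], [0, 0, 0, 0, 0, 0, 15], [0, 0, 0, 0, 0, 0, 28], [0, 0, 0, 0, 0, 0, 34], [0, 0, 0, 0, 0, 0, 36]],
  ],
)

```text
t: 9.0
tcp_pos: [0.4997, 0.2424, 0.0078]
tool_rot: [0.707, -0.021, -0.707, -0.021]
force: [0.1, 0.3, -0.1]
finger_gap: 0.423
```

Emit:
carry_out(
  commands=[
    [[0, 0, 0, 0, 0, 0, 36], [-1.0, 0, 0, 0, 0, 0, 36], [-2.5, 0, 0, 0, 0, 0, 50], [-4.2, 0, 0, 0, 0, 0, 60], [-5.5, 0, 0, 0, 0, 0, 75]],
  ],
)

```text
t: 9.5
tcp_pos: [0.4998, 0.2425, 0.1472]
tool_rot: [0.707, -0.021, -0.706, -0.021]
force: [1.4, -0.2, -0.5]
finger_gap: 0.852
```

```bash
python3 plan.py 606 -76 120 86.5;python3 - <<'E'
from h import *
d=snap("wrist","w7")
E
```

```text
t 9.5 tcp [499.8 242.5 147.2] jaw -93.4 gap 0.852 F [ 1.4 -0.2 -0.5] q6 1.88
shift units [ 1.09 12.47 -4.99] turn units [ 0.02 -0.02  0.01] mm 337 deg 0.2
```

View pics/w7.png

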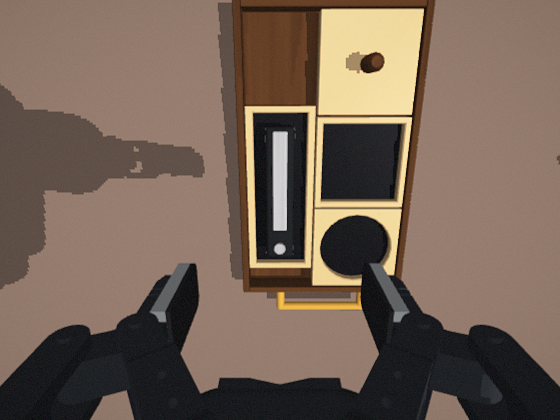

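The corkscrew lies flat and centred in the long recess: lever at (280,180), recess rows 112–262. I'm refining the well positions from this view, then going to the collar.

Run:
```python
from h import *
d=snap("wrist")
print("rd",ray(d,356,246,.022).round(4),"sq",ray(d,363,162,.022).round(4),"post",ray(d,375,61,.046).round(4), "cork",ray(d,280,193,.034).round(4))
```

```text
rd [0.4417 0.1741 0.022 ] sq [0.5221 0.1686 0.022 ] post [0.6023 0.1665 0.046 ] cork [0.5014 0.2429 0.034 ]
```

Emit:
carry_out(
  commands=[
    [[0, 1.3, -0.5, 0, 0, 0, 75], [0, 2.7, -1.0, 0, 0, 0, 75], [0, 4.1, -1.6, 0, 0, 0, 75], [0, 5.5, -2.2, 0, 0, 0, 75], [0, 6.9, -2.8, 0, 0, 0, 75]],
  ],
)

```text
t: 10.1
tcp_pos: [0.5586, 0.0646, 0.144]
tool_rot: [-0.706, 0.021, 0.707, 0.021]
force: [0.5, 0.1, 0.6]
finger_gap: 0.878
```

Emit:
carry_out(
  commands=[
    [[0, 1.4, -0.6, 0, 0, 0, 75], [0, 2.8, -1.2, 0, 0, 0, 75], [0, 4.2, -1.7, 0, 0, 0, 75], [0, 5.2, -2.1, 0, 0, 0, 75], [0, 5.6, -2.2, 0, 0, 0, 75]],
  ],
)

```text
t: 10.6
tcp_pos: [0.6062, -0.0797, 0.144]
tool_rot: [-0.707, 0.022, 0.707, 0.022]
force: [0.4, -1.1, 0.4]
finger_gap: 0.878
```

```bash
python3 plan.py 606 -76 60 86.5;python3 - <<'E'
from h import *
d=snap("wrist","w8")
print(proj(d,(.606,-.076,.02)))
E
```

```text
t 10.6 tcp [606.2 -79.7 144. ] jaw -93.6 gap 0.878 F [ 0.4 -1.1  0.4] q6 1.32
shift units [ 3.36 -0.15  0.02] turn units [-0.01  0.   -0.  ] mm 84 deg 0.1
(np.float64(274.5154720980967), np.float64(188.40349469284712))
```

View pics/w8.png

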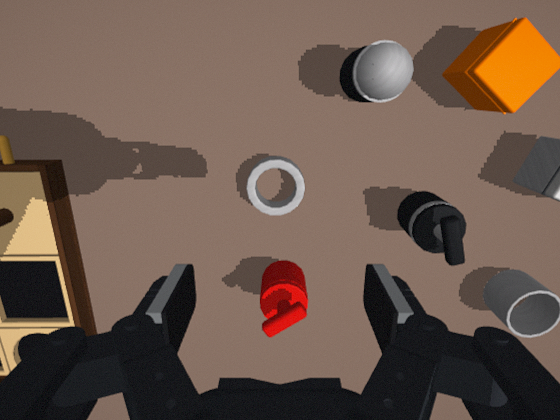

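The collar at (275,188) matches the prediction. Descending.

Emit:
carry_out(
  commands=[
    [[1.4, -0.1, 0, 0, 0, 0, 75], [2.8, -0.15, 0, 0, 0, 0, 72], [4.0, -0.15, 0, 0, 0, 0, 72], [5.2, -0.15, 0, 0, 0, 0, 72], [5.8, -0.15, 0, 0, 0, 0, 72]],
  ],
  force=45,
)

```text
t: 11.15
tcp_pos: [0.603, -0.0709, -0.0029]
tool_rot: [-0.705, 0.02, 0.709, 0.021]
force: [-0.9, -0.7, 0.4]
finger_gap: 0.846
```

Emit:
carry_out(
  commands=[
    [[0.3, 0, 0, 0, 0, 0, 72], [0.5, 0, 0, 0, 0, 0, 60], [0.5, 0, 0, 0, 0, 0, 50], [0.5, 0, 0, 0, 0, 0, 44], [0.5, 0, 0, 0, 0, 0, 44]],
  ],
)

```text
t: 11.65
tcp_pos: [0.6066, -0.0735, -0.0115]
tool_rot: [0.707, -0.021, -0.706, -0.021]
force: [0.6, 0.0, -0.8]
finger_gap: 0.578
```

Emit:
carry_out(
  commands=[
    [[0, 0, 0, 0, 0, 0, 44], [-0.5, 0, 0, 0, 0, 0, 44], [-1.5, 0, 0, 0, 0, 0, 44], [-3.0, 0, 0, 0, 0, 0, 44], [-4.5, 0, 0, 0, 0, 0, 44]],
  ],
)

```text
t: 12.15
tcp_pos: [0.6055, -0.0732, 0.1016]
tool_rot: [-0.707, 0.021, 0.707, 0.021]
force: [0.8, 0.0, -0.9]
finger_gap: 0.576
```

```bash
python3 plan.py 600 165.5 100 86.5;python3 - <<'E'
from h import *
d=snap("wrist","w9")
E
```

```text
t 12.15 tcp [605.5 -73.2 101.6] jaw -93.4 gap 0.576 F [ 0.8  0.  -0.9] q6 1.33
shift units [ 0.07 -9.52  0.78] turn units [0.02 0.01 0.  ] mm 239 deg 0.1
```

View pics/w9.png

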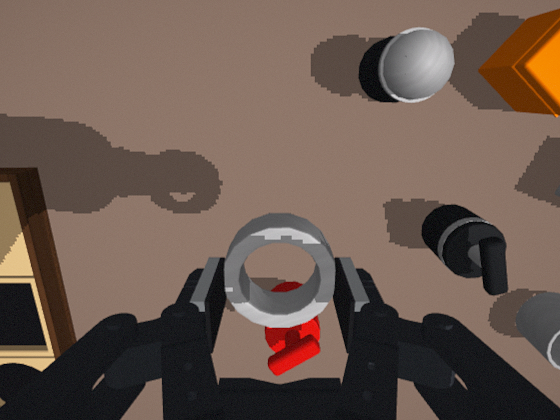

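Emit:
carry_out(
  commands=[
    [[0, -1.2, 0.1, 0, 0, 0, 44], [0, -3.1, 0.25, 0, 0, 0, 44], [0, -5.0, 0.4, 0, 0, 0, 44], [0, -6.9, 0.55, 0, 0, 0, 44], [0, -8.5, 0.7, 0, 0, 0, 44]],
  ],
)

```text
t: 12.7
tcp_pos: [0.6008, 0.1422, 0.1009]
tool_rot: [0.707, -0.021, -0.706, -0.021]
force: [1.3, -0.8, -0.8]
finger_gap: 0.574
```

Emit:
carry_out(
  commands=[
    [[0, -0.6, 0.05, 0, 0, 0, 44], [0, -1.0, 0.05, 0, 0, 0, 44], [0.8, -1.0, 0.05, 0, 0, 0, 44], [1.4, -1.0, 0.05, 0, 0, 0, 44], [1.6, -1.0, 0.05, 0, 0, 0, 44]],
  ],
)

```text
t: 13.2
tcp_pos: [0.5999, 0.1635, 0.058]
tool_rot: [-0.705, 0.022, 0.708, 0.021]
force: [0.2, -0.5, -0.7]
finger_gap: 0.571
```

```bash
python3 plan.py 600 165.5 12 86.5;python3 - <<'E'
from h import *
d=snap("wrist","wa")
e=snap("scene","sa",(300,200,460,320),5)
E
```

```text
t 13.2 tcp [599.9 163.5  58. ] jaw -93.5 gap 0.571 F [ 0.2 -0.5 -0.7] q6 1.72
shift units [ 1.84 -0.08 -0.01] turn units [ 0.    0.04 -0.01] mm 46 deg 0.2
```

View pics/wa.png

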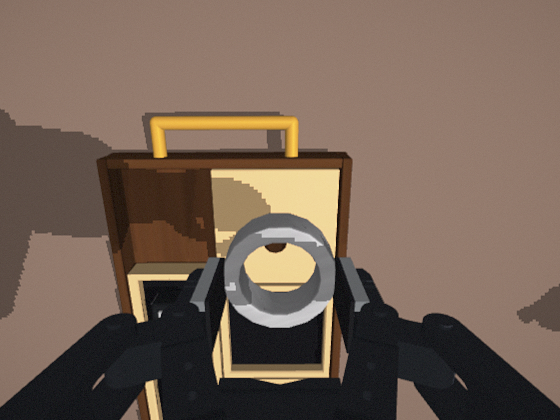

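View pics/sa.png

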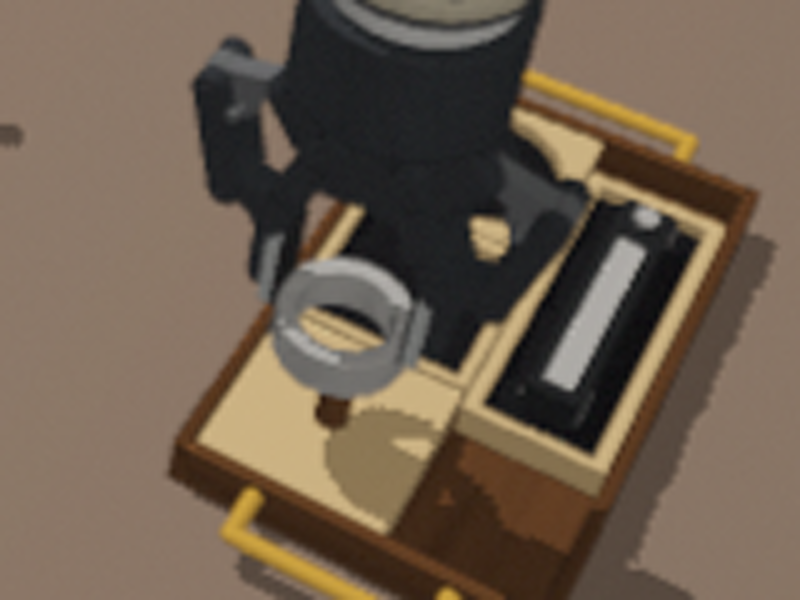

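Run:
```python
from h import *
d=snap("wrist","wb",(210,200,350,340),4.2)
for r in(266,271): print("collar",ray(d,280,r,.090).round(4))
print("post",ray(d,275,246,.046).round(4), "proj post pred",proj(d,(.600,.1655,.046)))
e=snap("scene"); M,t=cam(e)
# post in scene: base visible ~ crop(332,418)
print("post base scene",ray(e,300+332/5,200+422/5,.022).round(4))
```

```text
collar [0.6074 0.1625 0.09  ]
collar [0.6049 0.1626 0.09  ]
post [0.5966 0.1659 0.046 ] proj post pred (np.float64(275.30816151891116), np.float64(240.51847935852683))
post base scene [0.599  0.1688 0.022 ]
```

View pics/wb.png

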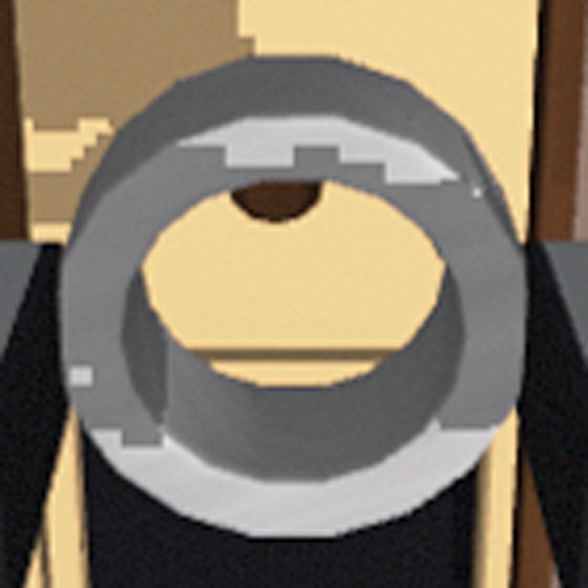

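Run:
```python
from h import *
d=snap("wrist")
print("collar",ray(d,280,278,.090).round(4),"post",ray(d,276,241,.046).round(4))
```

```text
collar [0.6016 0.1633 0.09  ] post [0.6003 0.1656 0.046 ]
```

The collar axis is (601.6,163.3) and the post (600.3,165.6), about 2.5 mm apart against 11 mm of clearance. Lowering.

Emit:
carry_out(
  commands=[
    [[0, -0.08, 0.05, 0, 0, 0, 44], [0.6, -0.08, 0.05, 0, 0, 0, 44], [1.1, -0.08, 0.05, 0, 0, 0, 44], [1.5, -0.08, 0.05, 0, 0, 0, 44], [1.75, -0.08, 0.05, 0, 0, 0, 44]],
  ],
)

```text
t: 13.95
tcp_pos: [0.5989, 0.1669, 0.0142]
tool_rot: [-0.706, 0.021, 0.708, 0.021]
force: [-0.1, 0.3, -0.3]
finger_gap: 0.571
```

Emit:
carry_out(
  commands=[
    [[0.05, 0, 0, 0, 0, 0, 44], [0.05, 0, 0, 0, 0, 0, 44], [0.05, 0, 0, 0, 0, 0, 56], [0.05, 0, 0, 0, 0, 0, 66], [0.05, 0, 0, 0, 0, 0, 70]],
  ],
)

```text
t: 14.45
tcp_pos: [0.6006, 0.167, 0.0156]
tool_rot: [0.707, -0.021, -0.706, -0.021]
force: [0.4, -0.5, 0.0]
finger_gap: 0.82
```

Emit:
carry_out(
  commands=[
    [[0, 0, 0, 0, 0, 0, 70], [-1.0, 0, 0, 0, 0, 0, 70], [-2.5, 0, 0, 0, 0, 0, 70], [-4.2, 0, 0, 0, 0, 0, 70], [-5.5, 0, 0, 0, 0, 0, 70]],
  ],
)

```text
t: 14.95
tcp_pos: [0.6007, 0.1671, 0.155]
tool_rot: [0.708, -0.021, -0.706, -0.021]
force: [0.9, -0.1, 0.1]
finger_gap: 0.817
```

```bash
python3 plan.py 567 -207 145 86.5;python3 - <<'E'
from h import *
d=snap("wrist","wc")
e=snap("scene","sc",(320,200,480,320),5)
E
```

```text
t 14.95 tcp [600.7 167.1 155. ] jaw -93.4 gap 0.817 F [ 0.9 -0.1  0.1] q6 1.72
shift units [ 0.39 15.02  0.46] turn units [ 0.02 -0.03  0.  ] mm 376 deg 0.2
```

View pics/wc.png

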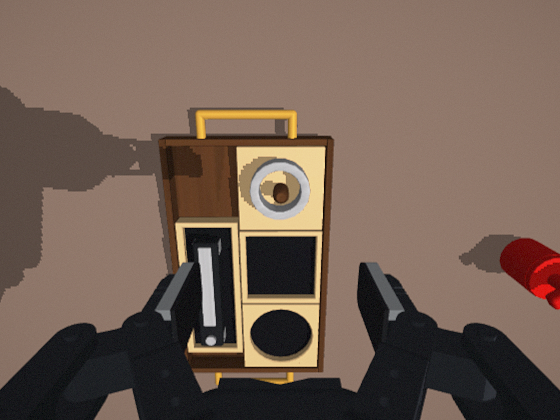

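View pics/sc.png

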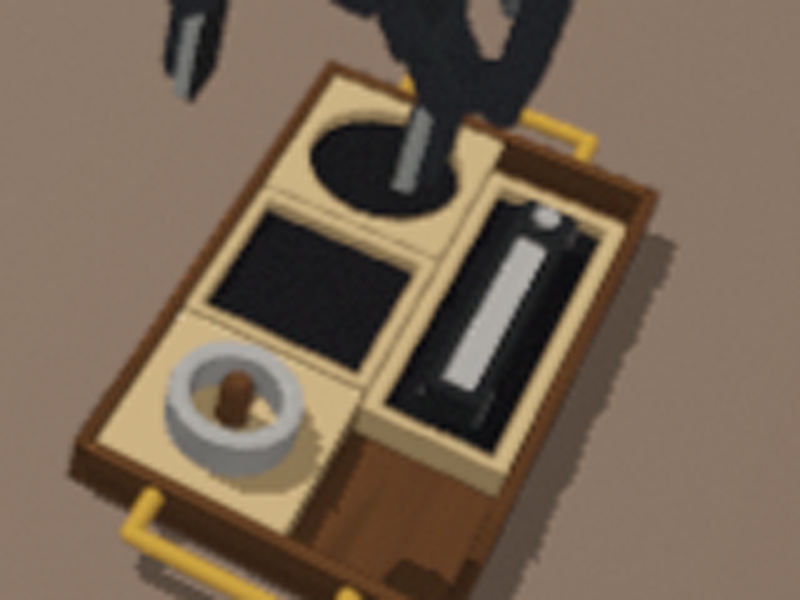

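The collar is down over the post: ring at (280,188) in the wrist view, post through its bore. Next the pump.

Emit:
carry_out(
  commands=[
    [[0, 1.4, 0, 0, 0, 0, 70], [0, 3.2, 0.1, 0, 0, 0, 70], [0, 5.0, 0.2, 0, 0, 0, 70], [0, 6.8, 0.3, 0, 0, 0, 70], [0, 8.6, 0.3, 0, 0, 0, 70]],
  ],
)

```text
t: 15.55
tcp_pos: [0.5785, -0.0485, 0.1516]
tool_rot: [-0.706, 0.021, 0.707, 0.021]
force: [0.3, 0.1, 0.6]
finger_gap: 0.817
```

Emit:
carry_out(
  commands=[
    [[0, 1.7, 0, 0, 0, 0, 70], [0, 3.4, 0.1, 0, 0, 0, 70], [0, 5.0, 0.1, 0, 0, 0, 70], [0, 6.0, 0.15, 0, 0, 0, 70], [0, 6.4, 0.15, 0, 0, 0, 70]],
  ],
)

```text
t: 16.05
tcp_pos: [0.5659, -0.2093, 0.1516]
tool_rot: [-0.707, 0.022, 0.707, 0.022]
force: [0.0, 0.9, -0.3]
finger_gap: 0.82
```

```bash
python3 plan.py 567 -207 5 86.5;python3 - <<'E'
from h import *
d=snap("wrist","wd")
print(proj(d,(.567,-.207,.046)),proj(d,(.567,-.207,.0)))
E
```

```text
t 16.05 tcp [ 565.9 -209.3  151.6] jaw -93.6 gap 0.82 F [ 0.   0.9 -0.3] q6 1.09
shift units [ 5.86 -0.09 -0.04] turn units [-0.02  0.01 -0.  ] mm 147 deg 0.1
(np.float64(275.93693342643235), np.float64(192.65932945044193)) (np.float64(276.39500840141255), np.float64(179.21145611501152))
```

View pics/wd.png

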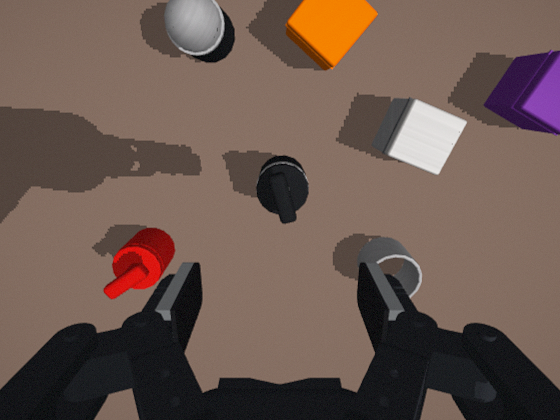

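The pump body is centred near (282,188), 6 px right of the prediction, so the pump is at about (570,-211).

Emit:
carry_out(
  commands=[
    [[1.2, 0.05, -0.15, 0, 0, 0, 72], [2.6, 0.05, -0.15, 0, 0, 0, 72], [3.8, 0.05, -0.15, 0, 0, 0, 72], [4.9, 0.05, -0.15, 0, 0, 0, 72], [5.5, 0.05, -0.15, 0, 0, 0, 72]],
  ],
)

```text
t: 16.6
tcp_pos: [0.5688, -0.2054, 0.0123]
tool_rot: [-0.705, 0.019, 0.708, 0.021]
force: [-0.1, -0.4, -0.4]
finger_gap: 0.843
```

```bash
python3 plan.py 570 -210.5 5 86.5;python3 - <<'E'
from h import *
e=snap("scene","sd",(150,110,310,230),5)
E
```

```text
t 16.6 tcp [ 568.8 -205.4   12.3] jaw -93.3 gap 0.843 F [-0.1 -0.4 -0.4] q6 1.1
shift units [ 0.29  0.2  -0.06] turn units [0.04 0.05 0.03] mm 9 deg 0.4
```

View pics/sd.png

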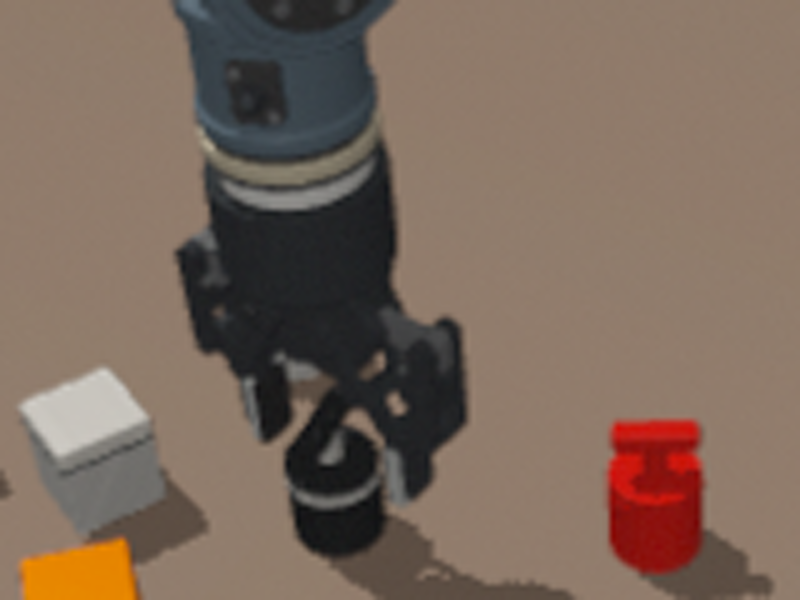

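Emit:
carry_out(
  commands=[
    [[0.2, 0.05, 0, 0, 0, 0, 72], [0.3, 0.05, 0, 0, 0, 0, 60], [0.3, 0.05, 0, 0, 0, 0, 48], [0.3, 0.05, 0, 0, 0, 0, 36], [0.3, 0.05, 0, 0, 0, 0, 36]],
  ],
)

```text
t: 17.15
tcp_pos: [0.5713, -0.21, 0.0089]
tool_rot: [0.708, -0.021, -0.706, -0.021]
force: [0.7, 0.5, 5.1]
finger_gap: 0.493
```

Emit:
carry_out(
  commands=[
    [[0, 0, 0, 0, 0, 0, 36], [0, 0, 0, 0, 0, 0, 36], [-0.3, 0, 0, 0, 0, 0, 36], [-0.8, 0, 0, 0, 0, 0, 36], [-1.5, 0, 0, 0, 0, 0, 36]],
  ],
)

```text
t: 17.65
tcp_pos: [0.5694, -0.209, 0.0451]
tool_rot: [-0.706, 0.021, 0.707, 0.021]
force: [-0.4, -0.1, -1.4]
finger_gap: 0.49
```

```bash
python3 plan.py 440 174.3 130 86.5;python3 - <<'E'
from h import *
e=snap("scene","se",(150,110,310,230),5)
E
```

```text
t 17.65 tcp [ 569.4 -209.    45.1] jaw -93.4 gap 0.49 F [-0.4 -0.1 -1.4] q6 1.09
shift units [ -3.37 -15.     6.08] turn units [0.02 0.02 0.01] mm 413 deg 0.2
```

View pics/se.png

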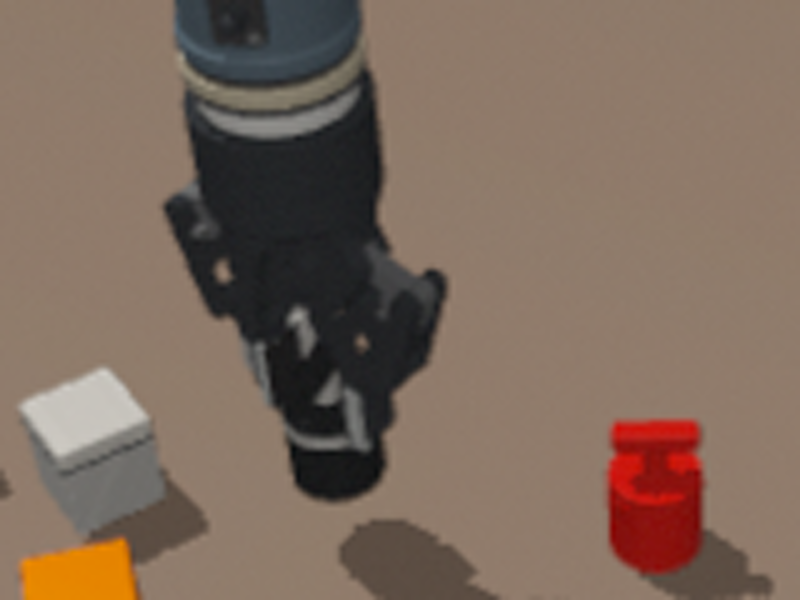

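The pump is held upright, with its base at (338,490) clear of the counter. Moving to the round recess.

Emit:
carry_out(
  commands=[
    [[-1.5, -0.3, 0.1, 0, 0, 0, 36], [-3.0, -1.3, 0.5, 0, 0, 0, 36], [-3.4, -3.0, 1.2, 0, 0, 0, 36], [-3.4, -4.7, 1.9, 0, 0, 0, 36], [-3.4, -6.4, 2.6, 0, 0, 0, 36]],
  ],
)

```text
t: 18.2
tcp_pos: [0.5145, -0.0447, 0.131]
tool_rot: [0.708, -0.021, -0.706, -0.021]
force: [0.1, 0.8, 0.3]
finger_gap: 0.489
```

Emit:
carry_out(
  commands=[
    [[0, -1.7, 0.7, 0, 0, 0, 36], [0, -3.4, 1.4, 0, 0, 0, 36], [0, -5.1, 2.1, 0, 0, 0, 36], [0, -6.8, 2.7, 0, 0, 0, 36], [0, -8.0, 3.3, 0, 0, 0, 36]],
  ],
)

```text
t: 18.7
tcp_pos: [0.4435, 0.1609, 0.1304]
tool_rot: [0.707, -0.02, -0.706, -0.021]
force: [0.7, 0.1, -1.8]
finger_gap: 0.489
```

```bash
python3 plan.py 440 174.3 60 86.5
```

```text
t 18.7 tcp [443.5 160.9 130.4] jaw -93.3 gap 0.489 F [ 0.7  0.1 -1.8] q6 1.74
shift units [ 2.82 -0.52  0.17] turn units [ 0.04 -0.01  0.01] mm 72 deg 0.2
```

Emit:
carry_out(
  commands=[
    [[0, -0.5, 0.15, 0, 0, 0, 36], [0.8, -0.5, 0.15, 0, 0, 0, 36], [1.8, -0.5, 0.15, 0, 0, 0, 36], [2.6, -0.5, 0.15, 0, 0, 0, 36], [2.8, -0.5, 0.15, 0, 0, 0, 36]],
  ],
)

```text
t: 19.2
tcp_pos: [0.4407, 0.1707, 0.0585]
tool_rot: [-0.706, 0.021, 0.708, 0.021]
force: [0.1, 0.3, -1.2]
finger_gap: 0.49
```

```bash
python3 plan.py 440 174.3 22 86.5;python3 - <<'E'
from h import *
d=snap("wrist","wf")
e=snap("scene","sf",(320,160,480,280),5)
for p in[(.440,.1743,.022),(.440,.1743,.052)]:
    u,v=proj(e,p); print((u-320)*5,(v-160)*5)
E
```

```text
t 19.2 tcp [440.7 170.7  58.5] jaw -93.4 gap 0.49 F [ 0.1  0.3 -1.2] q6 1.76
shift units [ 1.46 -0.14  0.03] turn units [ 0.02  0.03 -0.01] mm 37 deg 0.2
377.7375135913053 365.84940573665267
391.22815226682974 318.1016432101555
```

View pics/wf.png

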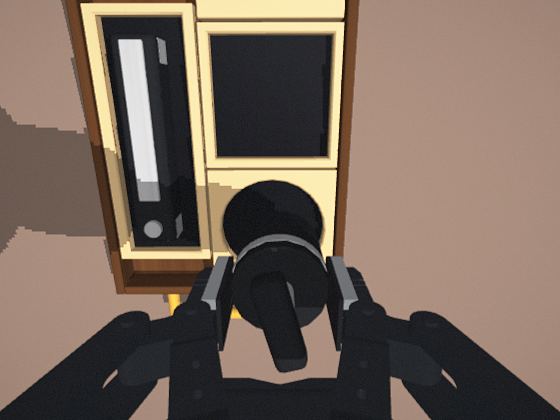

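View pics/sf.png

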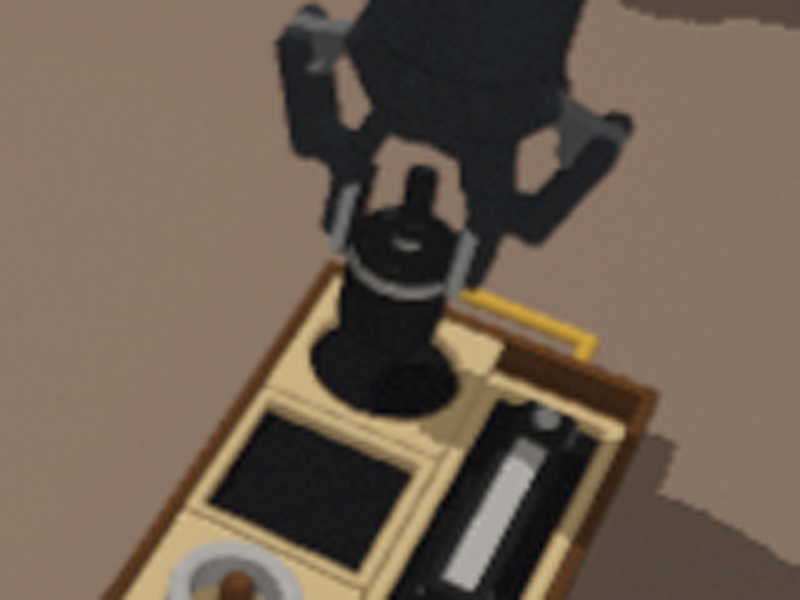

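Run:
```python
from h import *
d=snap("wrist")
print("rim top edge",ray(d,272,181,.022).round(4),"L",ray(d,222,226,.022).round(4),"R",ray(d,323,226,.022).round(4))
print("pump top L/R",ray(d,234,280,.097).round(4),ray(d,327,280,.097).round(4))
print("pred",proj(d,(.44,.1743,.022)))
e=snap("scene")
# pump base in scene: left x=340 right 440 -> at z=.052
print("pump base",ray(e,320+390/5,160+318/5,.052).round(4))
```

```text
rim top edge [0.4698 0.1732 0.022 ] L [0.442  0.2073 0.022 ] R [0.4381 0.1424 0.022 ]
pump top L/R [0.446  0.1897 0.097 ] [0.4436 0.1497 0.097 ]
pred (np.float64(273.39349129032354), np.float64(226.02211994488823))
pump base [0.4402 0.1738 0.052 ]
```

Emit:
carry_out(
  commands=[
    [[0, -0.15, 0.06, 0, 0, 0, 36], [0.5, -0.15, 0.06, 0, 0, 0, 36], [0.9, -0.15, 0.06, 0, 0, 0, 36], [1.2, -0.15, 0.06, 0, 0, 0, 36], [1.35, -0.15, 0.06, 0, 0, 0, 36]],
  ],
)

```text
t: 19.9
tcp_pos: [0.4398, 0.1752, 0.0256]
tool_rot: [-0.707, 0.021, 0.707, 0.021]
force: [0.5, -0.7, -1.4]
finger_gap: 0.491
```

Emit:
carry_out(
  commands=[
    [[0.05, 0, 0, 0, 0, 0, 36], [0.1, 0, 0, 0, 0, 0, 36], [0.1, 0, 0, 0, 0, 0, 36], [0.1, 0, 0, 0, 0, 0, 36], [0.1, 0, 0, 0, 0, 0, 36]],
  ],
)

```text
t: 20.4
tcp_pos: [0.4402, 0.1752, 0.0239]
tool_rot: [0.707, -0.021, -0.707, -0.021]
force: [-1.1, -0.0, 0.3]
finger_gap: 0.492
```

```bash
python3 plan.py 440 174.3 22 86.5;python3 - <<'E'
from h import *
e=snap("scene","sg",(320,160,480,280),5)
E
```

```text
t 20.4 tcp [440.2 175.2  23.9] jaw -93.4 gap 0.492 F [-1.1 -0.   0.3] q6 1.77
shift units [0.08 0.04 0.  ] turn units [ 0.02 -0.01  0.  ] mm 2 deg 0.1
```

View pics/sg.png

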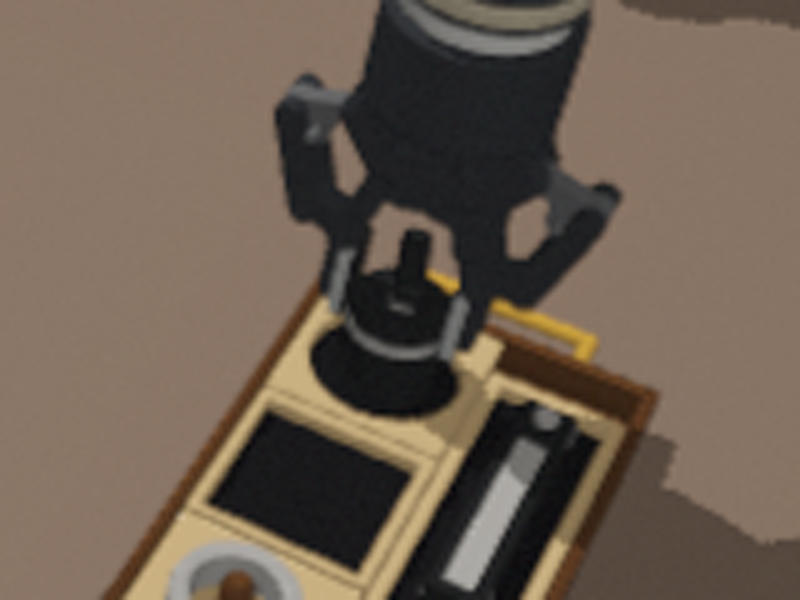

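The pump base is inside the round recess, and the weight on the wrist has gone (Fz from -1.4 to +0.3), so it is touching the floor. Releasing.

Emit:
carry_out(
  commands=[
    [[0.03, 0, 0, 0, 0, 0, 40], [0.03, 0, 0, 0, 0, 0, 44], [0.03, 0, 0, 0, 0, 0, 50], [0.03, 0, 0, 0, 0, 0, 58], [0.03, 0, 0, 0, 0, 0, 66]],
  ],
)

```text
t: 20.95
tcp_pos: [0.4401, 0.1752, 0.023]
tool_rot: [0.707, -0.021, -0.707, -0.021]
force: [0.2, -0.2, 0.5]
finger_gap: 0.774
```

Emit:
carry_out(
  commands=[
    [[0, 0, 0, 0, 0, 0, 68], [-1.0, 0, 0, 0, 0, 0, 68], [-2.5, 0, 0, 0, 0, 0, 68], [-4.0, 0, 0, 0, 0, 0, 70], [-5.2, 0, 0, 0, 0, 0, 70]],
  ],
)

```text
t: 21.45
tcp_pos: [0.4402, 0.1752, 0.1548]
tool_rot: [0.707, -0.021, -0.706, -0.021]
force: [0.6, -0.7, -0.7]
finger_gap: 0.822
```

```bash
python3 plan.py 605.5 -325 155 65;python3 - <<'E'
from h import *
d=snap("wrist","wh")
e=snap("scene","sh",(320,160,480,280),5)
E
```

```text
t 21.45 tcp [440.2 175.2 154.8] jaw -93.4 gap 0.822 F [ 0.6 -0.7 -0.7] q6 1.77
shift units [-1.000e-02  1.958e+01 -7.780e+00] turn units [ 4.32 -0.01  0.01] mm 527 deg 21.6
```

View pics/wh.png

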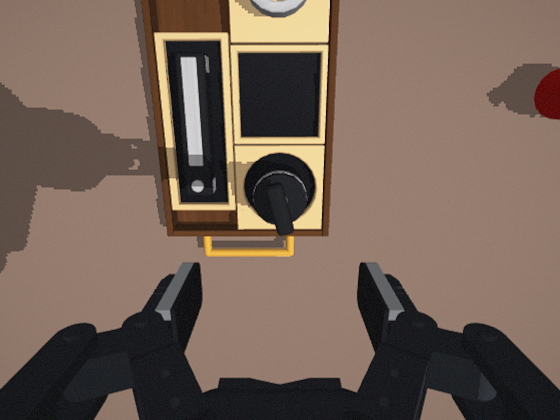

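View pics/sh.png

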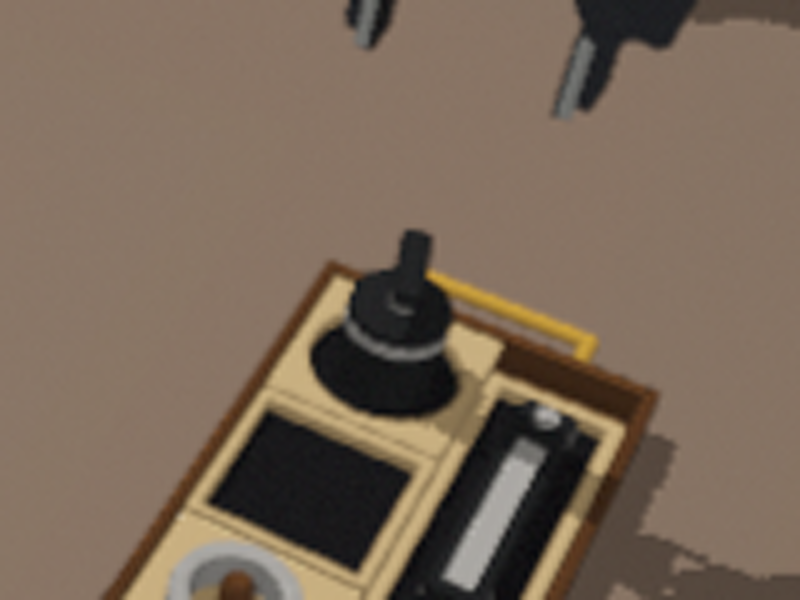

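The pump stands upright in the round recess at (280,190). Now the tin.

Emit:
carry_out(
  commands=[
    [[0, 1.3, -0.5, 0.3, 0, 0, 70], [0, 3.0, -1.2, 0.6, 0, 0, 70], [0, 4.7, -1.9, 1.0, 0, 0, 70], [0, 6.4, -2.5, 1.4, 0, 0, 70], [0, 8.1, -3.2, 1.8, 0, 0, 70]],
  ],
)

```text
t: 22.05
tcp_pos: [0.5071, -0.0331, 0.1518]
tool_rot: [-0.702, 0.077, 0.704, 0.077]
force: [1.1, 0.6, -0.4]
finger_gap: 0.818
```

```bash
python3 plan.py 605.5 -325 155 65
```

```text
t 22.05 tcp [507.1 -33.1 151.8] jaw -102.5 gap 0.818 F [ 1.1  0.6 -0.4] q6 1.5
shift units [-0.14 10.55 -6.36] turn units [2.51 0.03 0.  ] mm 308 deg 12.5
```

Emit:
carry_out(
  commands=[
    [[0, 1.5, -0.9, 0.5, 0, 0, 70], [0, 3.0, -1.8, 1.0, 0, 0, 70], [0, 4.5, -2.7, 1.5, 0, 0, 70], [0, 6.0, -3.6, 2.0, 0, 0, 70], [0, 7.5, -4.5, 2.4, 0, 0, 70]],
  ],
)

```text
t: 22.55
tcp_pos: [0.5771, -0.2403, 0.1514]
tool_rot: [-0.69, 0.15, 0.692, 0.15]
force: [0.9, -0.3, 0.4]
finger_gap: 0.82
```

```bash
python3 plan.py 605.5 -325 155 65;python3 - <<'E'
from h import *
d=snap("wrist","wi")
g=cv2.cvtColor(d["image"],cv2.COLOR_RGB2HSV)
E
```

```text
t 22.55 tcp [ 577.1 -240.3  151.4] jaw -114.5 gap 0.82 F [ 0.9 -0.3  0.4] q6 1.43
shift units [-0.15  2.61 -2.44] turn units [0.1  0.03 0.01] mm 89 deg 0.5
```

View pics/wi.png

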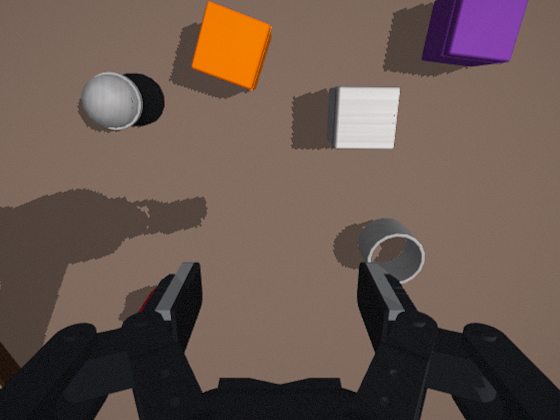

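```bash
python3 - <<'E'
from h import *
d=snap("wrist")
P=[ray(d,u,v,.052) for u,v in((340,87),(400,88),(396,149),(337,148))]
for p in P: print(p.round(4))
print("c",np.mean(P,0)); e=P[1]-P[0]; f=P[2]-P[3]; print(np.degrees(np.arctan2(e[1],e[0])),np.degrees(np.arctan2(f[1],f[0])),np.linalg.norm(e),np.linalg.norm(P[2]-P[1]))
E
python3 plan.py 606 -326 100 64.5
```

```text
[ 0.6387 -0.3259  0.052 ]
[ 0.6194 -0.3661  0.052 ]
[ 0.5776 -0.3488  0.052 ]
[ 0.5977 -0.3071  0.052 ]
c [ 0.60836871 -0.33697626  0.052     ]
-115.62277933612084 -115.72362109184279 0.04463799269427051 0.04527466520008039
t 22.65 tcp [ 579.4 -245.2  151.7] jaw -114.7 gap 0.822 F [0.3 0.6 0.3] q6 1.43
shift units [ 2.08  2.48 -2.31] turn units [ 0.16 -0.05 -0.02] mm 100 deg 0.8
```

The lid corners came from a frame taken while the arm was still settling, so they disagree with the top view by about 10 mm. I'll go above the tin and measure again.

Emit:
carry_out(
  commands=[
    [[0, 0.8, -0.8, 0, 0, 0, 72], [0, 1.7, -1.6, 0, 0, 0, 72], [0, 2.4, -2.2, 0, 0, 0, 72], [0, 2.4, -2.2, 0, 0, 0, 72], [0, 2.4, -2.2, 0, 0, 0, 72]],
  ],
)

```text
t: 23.15
tcp_pos: [0.6018, -0.3152, 0.1514]
tool_rot: [-0.69, 0.149, 0.692, 0.15]
force: [-0.1, -0.8, -0.6]
finger_gap: 0.844
```

```bash
python3 - <<'E'
from h import *
d=snap("wrist","wj")
h=cv2.cvtColor(d["image"],cv2.COLOR_RGB2HSV); m=((h[...,2]>165)&(h[...,1]<30)).astype(np.uint8)*255; m[250:]=0
c=max(cv2.findContours(m,cv2.RETR_EXTERNAL,cv2.CHAIN_APPROX_NONE)[0],key=cv2.contourArea)
print(cv2.minAreaRect(c))
P=np.array([ray(d,u,v,.052)[:2] for u,v in c[:,0]])
print(cv2.minAreaRect((P*1000).astype(np.float32)))
E
python3 plan.py 606 -326 100 64.5
```

```text
((290.0, 186.0), (54.0, 56.0), 90.0)
((605.1303100585938, -326.2926940917969), (44.73304748535156, 45.13309860229492), 65.65559387207031)
t 23.2 tcp [ 601.8 -314.6  151.6] jaw -114.4 gap 0.844 F [ 0.1  0.3 -0.7] q6 1.35
shift units [ 2.06  0.35 -0.35] turn units [0.23 0.04 0.01] mm 53 deg 1.1
```

View pics/wj.png

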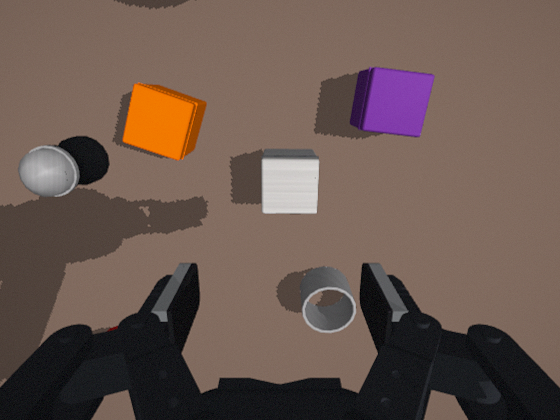

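Settled, the tin is at (605,-326), which agrees with the top view, and its sides align with the jaws. Descending.

Emit:
carry_out(
  commands=[
    [[1.3, 0.33, -0.33, 0, 0, 0, 72], [2.7, 0.33, -0.33, 0, 0, 0, 72], [4.1, 0.33, -0.33, 0, 0, 0, 72], [5.3, 0.33, -0.33, 0, 0, 0, 72], [6.0, 0.33, -0.33, 0, 0, 0, 72]],
  ],
)

```text
t: 23.7
tcp_pos: [0.605, -0.3241, -0.0]
tool_rot: [-0.689, 0.148, 0.693, 0.15]
force: [-0.8, 0.3, 0.6]
finger_gap: 0.849
```

Emit:
carry_out(
  commands=[
    [[0, 0, 0, 0, 0, 0, 72], [0, 0, 0, 0, 0, 0, 60], [0, 0, 0, 0, 0, 0, 50], [0, 0, 0, 0, 0, 0, 38], [0, 0, 0, 0, 0, 0, 38]],
  ],
)

```text
t: 24.2
tcp_pos: [0.6085, -0.3283, 0.0053]
tool_rot: [0.693, -0.15, -0.69, -0.149]
force: [1.1, 1.0, 5.9]
finger_gap: 0.532
```

Emit:
carry_out(
  commands=[
    [[0, 0, 0, 0, 0, 0, 38], [0, 0, 0, 0, 0, 0, 38], [-0.4, 0, 0, 0, 0, 0, 38], [-1.2, 0, 0, 0, 0, 0, 38], [-2.4, 0, 0, 0, 0, 0, 38]],
  ],
)

```text
t: 24.7
tcp_pos: [0.6051, -0.326, 0.0618]
tool_rot: [-0.689, 0.149, 0.693, 0.15]
force: [-0.1, -0.7, -0.4]
finger_gap: 0.527
```

```bash
python3 plan.py 520 169.5 140 86.5;python3 - <<'E'
from h import *
e=snap("scene","sk",(110,100,270,220),5)
E
```

```text
t 24.7 tcp [ 605.1 -326.    61.8] jaw -114.4 gap 0.527 F [-0.1 -0.7 -0.4] q6 1.34
shift units [ -3.05 -16.64  11.31] turn units [-4.18  0.06  0.02] mm 509 deg 20.9
```

View pics/sk.png

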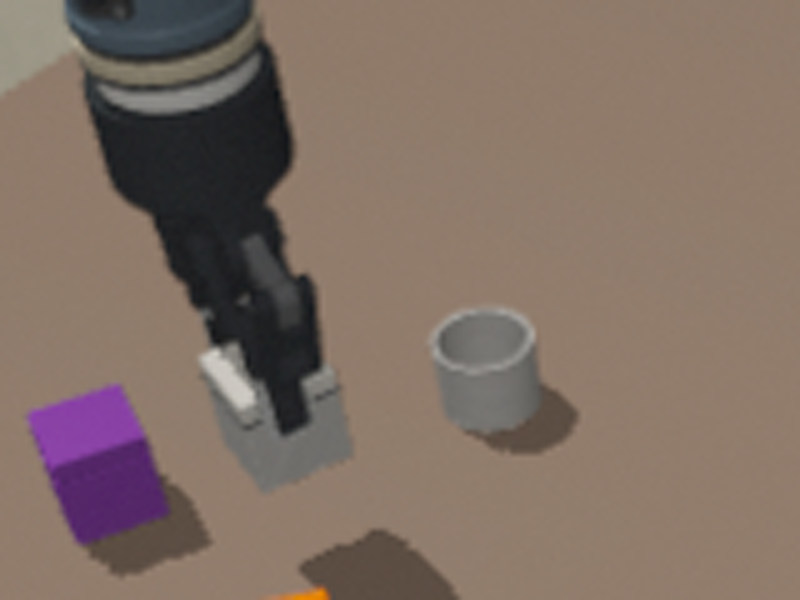

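Emit:
carry_out(
  commands=[
    [[-1.2, 0, 0, 0, 0, 0, 38], [-2.6, -0.6, 0.4, -0.1, 0, 0, 38], [-3.0, -2.0, 1.4, -0.5, 0, 0, 38], [-3.0, -3.5, 2.4, -0.9, 0, 0, 38], [-3.0, -5.0, 3.4, -1.3, 0, 0, 38]],
  ],
)

```text
t: 25.25
tcp_pos: [0.5808, -0.1772, 0.139]
tool_rot: [0.699, -0.11, -0.698, -0.11]
force: [0.8, -0.2, -1.5]
finger_gap: 0.527
```

```bash
python3 plan.py 520 169.5 140 86.5
```

```text
t 25.25 tcp [ 580.8 -177.2  139. ] jaw -107.9 gap 0.527 F [ 0.8 -0.2 -1.5] q6 1.4
shift units [ -0.05 -12.45   6.57] turn units [-2.88 -0.02 -0.  ] mm 352 deg 14.4
```

Emit:
carry_out(
  commands=[
    [[0, -1.6, 0.85, -0.4, 0, 0, 38], [0, -3.2, 1.7, -0.8, 0, 0, 38], [0, -4.8, 2.5, -1.2, 0, 0, 38], [0, -6.4, 3.4, -1.6, 0, 0, 38], [0, -8.0, 4.2, -2.0, 0, 0, 38]],
  ],
)

```text
t: 25.75
tcp_pos: [0.5417, 0.046, 0.1382]
tool_rot: [-0.705, 0.048, 0.706, 0.048]
force: [1.0, 1.0, -1.0]
finger_gap: 0.53
```

```bash
python3 plan.py 520 169.5 140 86.5
```

```text
t 25.75 tcp [541.7  46.  138.2] jaw -97.8 gap 0.53 F [ 1.  1. -1.] q6 1.59
shift units [-0.07 -4.78  1.53] turn units [-0.87  0.    0.  ] mm 125 deg 4.3
```

Emit:
carry_out(
  commands=[
    [[0, -1.4, 0.45, -0.3, 0, 0, 38], [0, -2.8, 0.9, -0.5, 0, 0, 38], [0, -3.9, 1.3, -0.8, 0, 0, 38], [0, -4.3, 1.4, -0.8, 0, 0, 38], [0, -4.3, 1.4, -0.8, 0, 0, 38]],
  ],
)

```text
t: 26.25
tcp_pos: [0.5225, 0.1567, 0.1382]
tool_rot: [0.707, -0.023, -0.707, -0.023]
force: [0.6, -0.5, -1.0]
finger_gap: 0.53
```

```bash
python3 plan.py 520 169.5 60 86.5
```

```text
t 26.25 tcp [522.5 156.7 138.2] jaw -93.8 gap 0.53 F [ 0.6 -0.5 -1. ] q6 1.72
shift units [ 3.13 -0.51  0.13] turn units [-0.05 -0.   -0.  ] mm 79 deg 0.3
```

Emit:
carry_out(
  commands=[
    [[0, -0.5, 0.1, -0.05, 0, 0, 38], [0.8, -0.5, 0.1, -0.05, 0, 0, 38], [2.0, -0.5, 0.1, -0.05, 0, 0, 38], [2.9, -0.5, 0.1, -0.05, 0, 0, 38], [2.9, -0.5, 0.1, -0.05, 0, 0, 38]],
  ],
)

```text
t: 26.75
tcp_pos: [0.5191, 0.167, 0.0628]
tool_rot: [-0.704, 0.024, 0.709, 0.023]
force: [-1.2, -0.2, -1.1]
finger_gap: 0.53
```

```bash
python3 plan.py 520 169.5 17 86.5;python3 - <<'E'
from h import *
d=snap("wrist","wl")
e=snap("scene","sl",(320,160,480,280),5)
print("sq pred",[np.round(proj(d,(.52+.034*a+.002*b,.1695+.034*b-.002*a,.022))) for a,b in((1,1),(1,-1),(-1,-1),(-1,1))])
E
```

```text
t 26.75 tcp [519.1 167.   62.8] jaw -93.8 gap 0.53 F [-1.2 -0.2 -1.1] q6 1.74
shift units [ 1.83 -0.1  -0.04] turn units [-0.05  0.07 -0.01] mm 46 deg 0.5
sq pred [array([219., 170.]), array([329., 169.]), array([325., 267.]), array([225., 267.])]
```

View pics/wl.png

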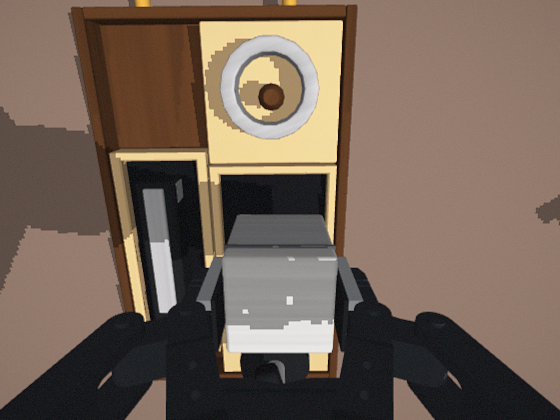

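View pics/sl.png

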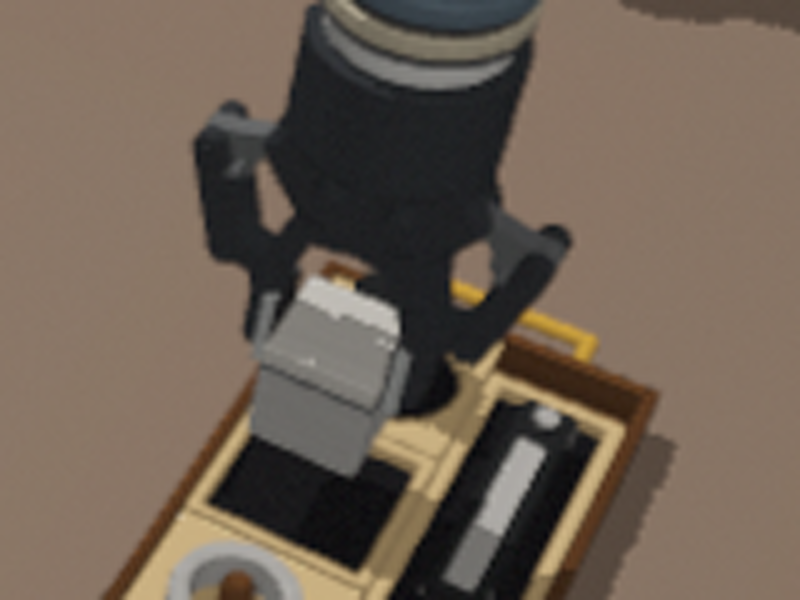

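Run:
```python
from h import *
d=snap("wrist")
P=[ray(d,u,v,.1128) for u,v in((224,250),(334,250),(336,352),(228,352))]
for p in P: print(p.round(4))
print(np.mean(P,0))
print("well far edge",ray(d,220,175,.022).round(4),ray(d,328,175,.022).round(4))
```

```text
[0.5454 0.187  0.1128]
[0.5426 0.1446 0.1128]
[0.4942 0.1444 0.1128]
[0.4972 0.1908 0.1128]
[0.5198519  0.16668477 0.1128    ]
well far edge [0.5546 0.2025 0.022 ] [0.5502 0.1345 0.022 ]
```

Tin centre (519.9,166.7), well centre about (518.5,170); clearance is 11 mm. Shifting 3 mm in y and lowering.

Emit:
carry_out(
  commands=[
    [[0, -0.12, 0.05, 0, 0, 0, 38], [0.6, -0.12, 0.05, 0, 0, 0, 38], [1.1, -0.12, 0.05, 0, 0, 0, 38], [1.5, -0.12, 0.05, 0, 0, 0, 38], [1.65, -0.12, 0.05, 0, 0, 0, 38]],
  ],
)

```text
t: 27.4
tcp_pos: [0.5195, 0.1713, 0.0233]
tool_rot: [-0.706, 0.023, 0.707, 0.022]
force: [-0.7, -0.5, -0.3]
finger_gap: 0.529
```

Emit:
carry_out(
  commands=[
    [[0.05, 0, 0, 0, 0, 0, 38], [0.1, 0, 0, 0, 0, 0, 38], [0.15, 0, 0, 0, 0, 0, 38], [0.15, 0, 0, 0, 0, 0, 38], [0.15, 0, 0, 0, 0, 0, 38]],
  ],
)

```text
t: 27.9
tcp_pos: [0.5203, 0.1714, 0.0206]
tool_rot: [0.707, -0.022, -0.707, -0.022]
force: [0.0, -0.1, -1.4]
finger_gap: 0.532
```

```bash
python3 plan.py 520 169.5 17 86.5;python3 - <<'E'
from h import *
e=snap("scene","sm",(320,160,480,280),5)
E
```

```text
t 27.9 tcp [520.3 171.4  20.6] jaw -93.6 gap 0.532 F [ 0.  -0.1 -1.4] q6 1.75
shift units [0.15 0.08 0.01] turn units [-0.03 -0.01  0.  ] mm 4 deg 0.1
```

View pics/sm.png

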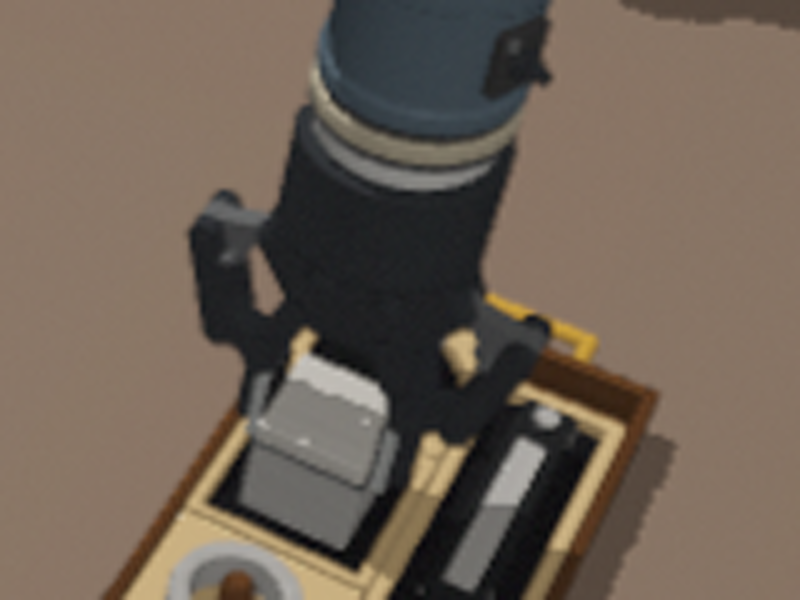

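Still hanging with no floor contact, so I'm lowering about 3 mm more and then releasing.

Emit:
carry_out(
  commands=[
    [[0.05, 0, 0, 0, 0, 0, 38], [0.1, 0, 0, 0, 0, 0, 38], [0.12, 0, 0, 0, 0, 0, 38], [0.12, 0, 0, 0, 0, 0, 38], [0.12, 0, 0, 0, 0, 0, 38]],
  ],
)

```text
t: 28.45
tcp_pos: [0.5203, 0.1714, 0.0193]
tool_rot: [0.707, -0.022, -0.706, -0.022]
force: [-3.1, -0.4, 12.8]
finger_gap: 0.532
```

Emit:
carry_out(
  commands=[
    [[0, 0, 0, 0, 0, 0, 42], [0, 0, 0, 0, 0, 0, 46], [0, 0, 0, 0, 0, 0, 54], [0, 0, 0, 0, 0, 0, 62], [0, 0, 0, 0, 0, 0, 68]],
  ],
)

```text
t: 28.95
tcp_pos: [0.52, 0.1713, 0.0172]
tool_rot: [-0.707, 0.022, 0.707, 0.022]
force: [0.6, -0.4, -0.5]
finger_gap: 0.794
```

Emit:
carry_out(
  commands=[
    [[0, 0, 0, 0, 0, 0, 70], [-1.0, 0, 0, 0, 0, 0, 70], [-2.5, 0, 0, 0, 0, 0, 70], [-4.2, 0, 0, 0, 0, 0, 70], [-5.9, 0, 0, 0, 0, 0, 70]],
  ],
)

```text
t: 29.45
tcp_pos: [0.5195, 0.1712, 0.1659]
tool_rot: [-0.706, 0.023, 0.707, 0.022]
force: [0.6, 0.4, -0.3]
finger_gap: 0.82
```

Emit:
carry_out(
  commands=[
    [[0, 1.5, 0, 0, 0, 0, 70], [0, 3.0, 0, 0, 0, 0, 70], [0, 4.5, 0, 0, 0, 0, 70], [0, 5.5, 0, 0, 0, 0, 70], [0, 5.5, 0, 0, 0, 0, 70]],
  ],
)

```text
t: 29.95
tcp_pos: [0.5113, 0.0314, 0.1648]
tool_rot: [-0.707, 0.024, 0.707, 0.024]
force: [0.7, 0.8, -0.1]
finger_gap: 0.819
```

Run:
```python
from h import *
d=snap("wrist","wn")
e=snap("scene","sn",(320,180,480,320),4.2)
save(e,"sn2",(100,130,310,280),3.8)
f=snap("top","tn")
print(manip.sense()["t"])
```

```text
30.1
```

View pics/sn.png

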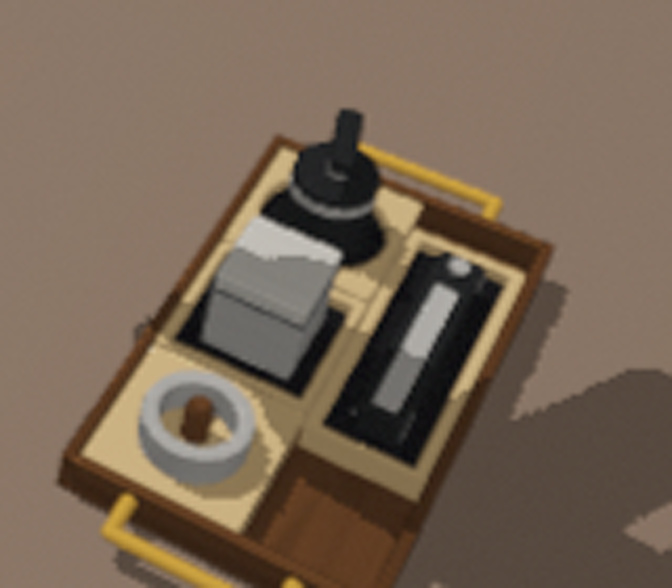

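View pics/sn2.png

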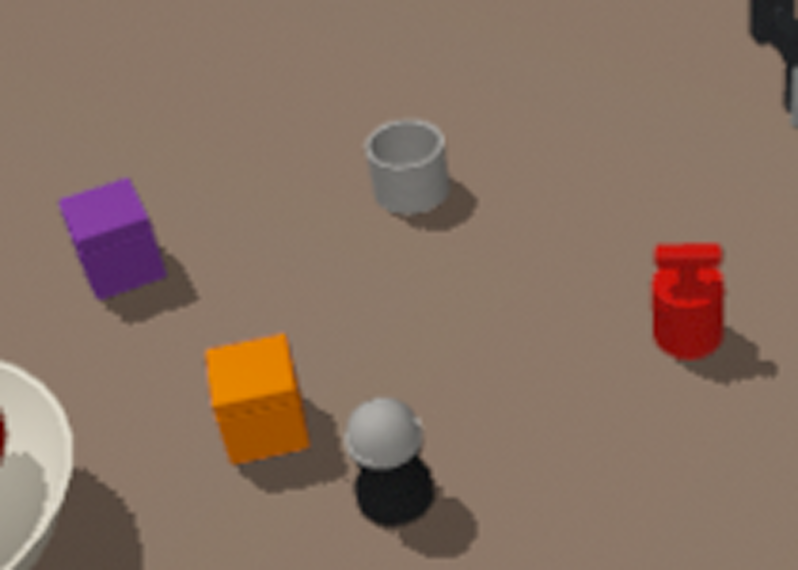

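View pics/wn.png

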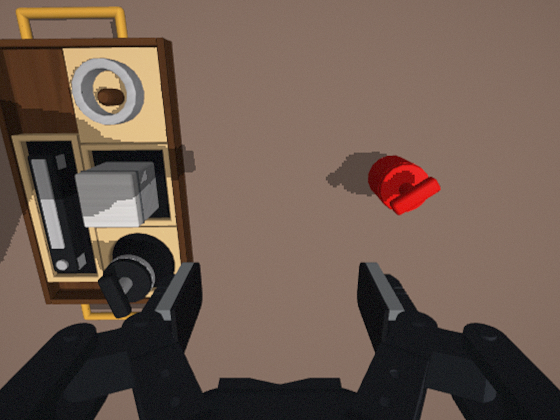

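View pics/tn.png

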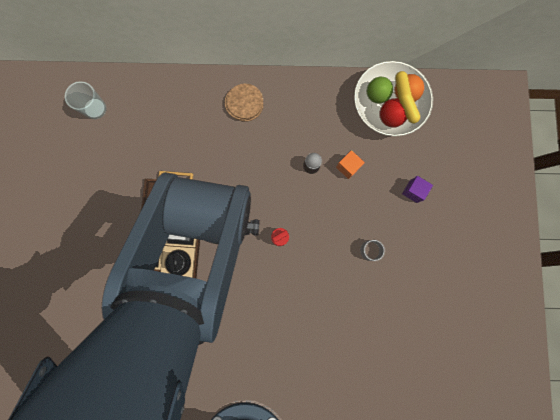

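All four are in place and the mill and napkin ring look untouched. I'm moving the arm out of the top camera's view to check the centres.

Emit:
carry_out(
  commands=[
    [[0, 1.6, 0, 0, 0, 0, 70], [0, 3.3, 0, 0, 0, 0, 70], [0, 5.0, 0, 0, 0, 0, 70], [0, 6.5, 0, 0, 0, 0, 70], [0, 8.0, 0, 0, 0, 0, 70]],
  ],
)

```text
t: 30.6
tcp_pos: [0.4989, -0.1655, 0.1648]
tool_rot: [0.707, -0.022, -0.707, -0.022]
force: [0.4, 0.1, 0.9]
finger_gap: 0.817
```

Emit:
carry_out(
  commands=[
    [[0, 1.0, 0, 0, 0, 0, 70], [0, 1.5, 0, 0, 0, 0, 70], [0, 2.0, 0, 0, 0, 0, 70], [0, 2.0, 0, 0, 0, 0, 70], [0, 2.0, 0, 0, 0, 0, 70]],
  ],
)

```text
t: 31.1
tcp_pos: [0.4954, -0.2141, 0.1648]
tool_rot: [-0.707, 0.022, 0.707, 0.022]
force: [0.3, 0.6, -0.3]
finger_gap: 0.816
```

Run:
```python
from meas import *
save(d,"tp",(125,165,215,295),4)
save(d,"tp2",(255,140,445,280),4)
st=(S<40)&(V>85)
try: print("collar",circ(W(blob(st,182,198,17,'c'),.042)))
except Exception as e: print(e)
try: print("napk",circ(W(blob(st,374,250,18,'c'),.04)))
except Exception as e: print(e)
try: print("tin",rect(W(blob((S<30)&(V>130),180,230,22,'t'),.066)))
except Exception as e: print(e)
b=blob((S<40)&(V>90),313,160,16,'m'); print("mill dome px",b.mean(0))
```

```text
collar (array([600.3, 165.5]), 25.1)
napk (array([ 472.9, -308.8]), 21.6)
tin (array([516.9, 170.6]), array([45.8, 44.2]), 86.7)
mill dome px [313.17391304 160.32608696]
```

View pics/tp.png

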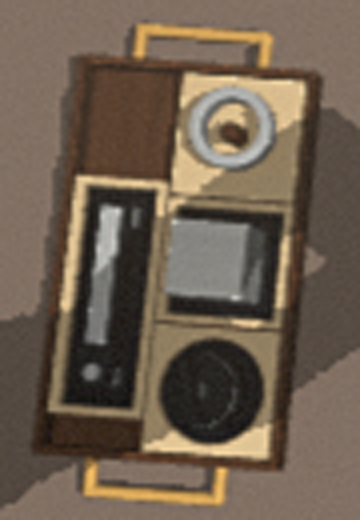

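Run:
```python
from h import *
d=snap("top")
print("pump at z.06",ray(d,125+203/4,165+388/4,.075).round(4),"well",(.438,.1746))
print("corkscrew lever/screw mid",ray(d,125+109/4,165+297/4,.034).round(4))
manip.sign_off(); print(manip.sense()["t"])
```

```text
pump at z.06 [0.4396 0.166  0.075 ] well (0.438, 0.1746)
corkscrew lever/screw mid [0.4936 0.2368 0.034 ]
the job is handed in; nothing more can be done
the job is handed in; nothing more can be done
```

I packed all four things and handed the job in at about 31 s of the 115 s allowed. The hand-in gave no verdict.

| Thing | Where it went | Centre vs place, last look (mm) | Allowed (mm) |
|---|---|---|---|
| Corkscrew | flat in the long recess | about 4 | 18 |
| Pump | upright in the round recess | about 9 | 15 |
| Tin | lid up in the square recess | about 1 | 18 |
| Collar | down over the post | about 3 | 14 |

**Least certain:** the pump's 9 mm comes from one hand-picked point on its dark top in the top view. Just before release, the wrist and scene views put the pump within about 2 mm of the recess centre. It stood upright and clear of the rim in the pictures. I judged heights and tilt only by eye.

**Mill and napkin ring:** the mill showed no visible movement. The napkin ring's last fit came out about 3 mm off. Its outline was partly lost in shadow, with a fitted radius of 21.6 mm against 26 mm real. The scene view shows it where it stood.

**Missed grasps:** the first two tries at the corkscrew closed above the bar and shifted it a few mm. The finger tips turned out to be about 17 mm above the reported TCP, which does not match the interface text. I confirmed this in the scene view and allowed for it from then on.

**Other disagreement:** the top and wrist views differ by 3–5 mm on the positions of the caddy's recesses, so I aimed between the two.

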